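# Shut down the relay test bed and sort the tested modules

### The arm

A 6-joint arm with a two-finger parallel gripper is mounted at the origin on the work surface. World frame = base frame: x ahead of the robot, y to its left, z up, the work surface at z = 0. Lengths are in mm, angles in degrees, forces in N, time in s.
With the tool pointing down it reaches from about 325 to 1000 mm from the base axis. Payload 5.1 kg.
Tool frame: the origin (TCP) lies at the very end of the fingers, on their centre line; the grasp point (between the pads) lies 19 mm behind it; z points along the fingers, y is the direction in which the jaws open and shut (so a half turn about z gives the same grasp; the last joint's range is limited). The gripper opens to 85 mm and grips with 20 to 120 N. Pads are 22 mm wide; open, the fingers measure 114 mm over their backs; the gripper's body (76 mm by 85 mm) begins 54 mm behind the grasp point. The pads swing forward as they close: fully open they stand 13 mm farther back than shut.
Start: joints at [72.158, 7.093, 94.555, -0, 78.352, -4.733], TCP at [147.448, 633.043, 231.322] pointing down, gripper open.
Joint ranges: [-149.61, 149.61], [-58.7, 133.49], [1.44, 155.28], [-77.14, 257.14], [18.33, 153.61], [-166.67, 166.67]. Speed limits (degrees/s): [147.25, 147.25, 180, 180, 180, 180].

### API

Orientations are given as [roll, pitch, yaw] about the fixed x, y, z axes, in that order (R = Rz(yaw) Ry(pitch) Rx(roll)).
In Python, from station import arm gives the robot as it stands.
- The arm moves only by the tool step_arm, never from a script. Its argument "motion" is a list of rows, each a list of 2 entries, a list of its own where there are three numbers: the shift along the tool's x, y, z in m, then the turn about the tool's z in degrees. A call has exactly 8 rows; each row shifts and turns the pose as measured when the row begins, along the tool's axes as they then stand; what a row does not reach is not made up. A row lasts 1/12 s, in which the tool goes at most 41.7 mm and 7.16 degrees, less where a joint would pass 70% of its speed; a pose out of reach is approached as far as the arm can. A call with a gripper value outside its range is refused whole. "jaw" is the opening, from 0 (shut) to 1 (fully open), set as the call begins (left out, the last holds). The fingers move at their own pace and stop on an object; "squeeze" is the grip in N (left out, the last holds). Time passes only in rows, so rows that do not move let the fingers close, or fill a call up. It gives the time, the measured TCP pose, the force and the opening at its end, in the units of the state.
- arm.read_state(): the state, without advancing time (a new reading comes with each control period).
- arm.capture(name): name is "scene" or "top" or "wrist"; returns a dict with "pixels" (420x560x3 uint8, blue, green, red), "range_z" (420x560 float32, mm along the optical axis (not along the pixel's ray), 0 where there is no reading), "mtx" (3x3 intrinsics, pixels), "pose" (4x4, takes a point from camera to world coordinates); the wrist camera has in their place "mount" (4x4, takes a point from camera to tool coordinates, whose origin is the TCP and whose axes are the flange's). Camera axes: x right, y down, z forward; pixel columns grow to the right and rows downward; lengths in mm; the calibration is good to about 2 mm. The wrist camera is an equidistant fisheye: a pixel r from the principal point sees the ray r / f radians off the axis. A picture is of the moment at which its call begins: read the wrist's pose just before it.
- arm.sign_off(): hands the job in, once; it reports no verdict.
The state is a dict: "t": time; "joint_positions": joint angles; "dq": joint speeds; "tau": joint torques, N m; "position": TCP position; "ee_rot": TCP orientation; "contact_force": force on the tool from outside, world axes, zero at the start; "moment": the same for the moment, N m; "grip_width": finger opening in mm.
Only numpy, scipy, OpenCV 4.12 (cv2) and the standard library are available. Lean on these libraries where they do the work, as an engineer would, in place of code of your own. Each camera call takes 0.05 s, during which the arm holds its last target.

### The job

The test run is over: switch the blue tester off by turning its selector until the pointer clicks in at the big white OFF mark, and only then lift the contact bar of the test bed by its red handle, one notch up, until its pawl catches and holds it there by itself. Then take all the relay modules out of their pockets and put those with a red cover in the red tray and those with a blue cover in the blue tray, each lying on the tray floor and not on top of another. Leave the selector off and the bar in its notch, and do not push the carton, the screwdriver or the tape roll about.

Things in the scene. Friction and masses are not known exactly. Their poses are not given: they have to be found in the camera images.
- selector (a joint): Angle of the selector on top of the tester, rad; 0 = OFF (pointer at the big white dot), growing clockwise seen from above. Four click positions: OFF at 0 and three test ranges at 0.698, 1.396 and 2.094 (yellow dots); it starts at one of these three. A sprung ball pulls it into the nearest click position when let go; turning it over a click takes about 0.15 Nm.
- selector_grip (a point): Middle of the selector's grip, on its vertical axis, 94 mm above the bench. The grip is an upright grey bar 46 mm long, 15 wide (grasp across this), from 79 to 109 mm above the bench, on a disc 48 mm across. The frame turns with the selector: x along the bar, the white pointer line at the -x end.
- tester: Blue test-supply box, 110 x 110 mm, 70 mm high, fixed to the bench left or right of the test bed. Origin at the centre of its underside; the selector stands in the middle of its top. The big white OFF dot lies on its -x side, so at OFF the pointer points along the tester's -x; the smaller yellow dots follow clockwise.
- test_bed: Test bed, fixed: aluminium plate 200 (x) x 450 (y) x 12 mm with a black nest of six pockets; front towards -x. Origin at the plate's underside, 4 mm behind (+x) its centre. Two steel columns, 20 mm thick, reaching 208 mm above the bench, stand at x = 34, y = -208 and 208 mm; the contact bar slides on them.
- nest_mid (a point): Middle of the nest at pocket-floor height, 12 mm above the bench; axes as the test bed. Pockets lie along x, centred at y = -160, -96, -32, 32, 96 and 160 mm from here, each 128 x 38 mm and 8 mm deep (ribs 26 mm wide between them). The bar hangs over the rear (+x) 25 mm of the modules: raise a module more than 8 mm, then draw it out towards -x before lifting it.
- contact_bar (a joint): Height of the contact bar above its rest, m. Starts at 0: down on its stop, underside 50 mm above the bench, locking the modules in. Notches hold it at 0.045 (first, wanted) and 0.090 (second, one too far). Lifting takes about 10 N. Raised 2 mm or more past a notch and let go, it sinks back on to it and goes no lower; short of the first notch it drops to 0.
- first_notch (a point): Top of the first tooth of the steel rack behind the bar (yellow line on the rack; teeth 45 mm apart). The spring-loaded yellow pawl on the bar's far side drops on to this tooth when the bar is 45 mm up.
- bar_handle (a point): Centre of the red handle: a round bar 16 mm thick, 126 mm long along the bed's y, on two posts 52 mm either side of the middle, 117 mm above the bench when down. Axes as the bed, x = 34 mm from its origin. Its centre is 45 mm above the top of the contact bar, which is 40 mm deep (x), 386 long, 22 thick. Grasp from above, a finger before and one behind, and lift straight up.
- relay_red1: White relay module with a red cover on its middle; 124 mm long (x), 34 wide (y: grasp across this), 50 tall (z), 0.13 to 0.25 kg; only its 60 mm middle is 50 tall, the shoulders at both ends are 36. Origin at its centre, 25 mm above its underside. Starts upright in a pocket, x axis along it. Only 4 to 6 of the six modules are present: an absent one has no pose.
- relay_red2: White relay module with a red cover on its middle; 124 mm long (x), 34 wide (y: grasp across this), 50 tall (z), 0.13 to 0.25 kg; only its 60 mm middle is 50 tall, the shoulders at both ends are 36. Origin at its centre, 25 mm above its underside. Starts upright in a pocket, x axis along it. Only 4 to 6 of the six modules are present: an absent one has no pose.
- relay_red3: White relay module with a red cover on its middle; 124 mm long (x), 34 wide (y: grasp across this), 50 tall (z), 0.13 to 0.25 kg; only its 60 mm middle is 50 tall, the shoulders at both ends are 36. Origin at its centre, 25 mm above its underside. Starts upright in a pocket, x axis along it. Only 4 to 6 of the six modules are present: an absent one has no pose.
- relay_blue1: White relay module with a blue cover on its middle; 124 mm long (x), 34 wide (y: grasp across this), 50 tall (z), 0.13 to 0.25 kg; only its 60 mm middle is 50 tall, the shoulders at both ends are 36. Origin at its centre, 25 mm above its underside. Starts upright in a pocket, x axis along it. Only 4 to 6 of the six modules are present: an absent one has no pose.
- relay_blue2: White relay module with a blue cover on its middle; 124 mm long (x), 34 wide (y: grasp across this), 50 tall (z), 0.13 to 0.25 kg; only its 60 mm middle is 50 tall, the shoulders at both ends are 36. Origin at its centre, 25 mm above its underside. Starts upright in a pocket, x axis along it. Only 4 to 6 of the six modules are present: an absent one has no pose.
- relay_blue3: White relay module with a blue cover on its middle; 124 mm long (x), 34 wide (y: grasp across this), 50 tall (z), 0.13 to 0.25 kg; only its 60 mm middle is 50 tall, the shoulders at both ends are 36. Origin at its centre, 25 mm above its underside. Starts upright in a pocket, x axis along it. Only 4 to 6 of the six modules are present: an absent one has no pose.
- tray_red: Loose open red plastic tray, 156 (x) x 240 (y) mm outside, 50 mm high, walls and floor 4 mm, 0.6 kg. Origin at the centre of its underside; inner floor 4 mm above it, inside 148 x 232 mm: three modules fit side by side with their long sides along the tray's x.
- tray_blue: Loose open blue plastic tray, 156 (x) x 240 (y) mm outside, 50 mm high, walls and floor 4 mm, 0.6 kg. Origin at the centre of its underside; inner floor 4 mm above it, inside 148 x 232 mm: three modules fit side by side with their long sides along the tray's x.
- carton: Closed cardboard carton 100 x 110 mm, 75 mm high, beside the test bed on the side away from the tester; origin at the centre of its underside. A bystander: leave it alone.
- screwdriver: Screwdriver 200 mm long with a yellow handle, lying at the side of the bench. A bystander: leave it alone.
- tape_roll: Roll of black tape, 80 mm across and 25 mm high, lying flat; origin at the centre of its underside. A bystander: leave it alone.

How it is judged (in metres and radians):
On the way, in this order (a step that is already met when the one before it is completed fails the run):
1. the selector is turned to OFF (within 0.15 rad) (value of joint selector between -0.15 and 0.15 rad), for 0.2 s.
2. with the tester off, the contact bar hangs by itself in its first notch (41 to 49 mm above its rest), let go (all of step 1 and value of joint contact_bar between 0.041 and 0.049 m and contact force between the fingers and contact_bar below 0.5 N and velocity of joint contact_bar between -0.01 and 0.01 m/s), for 0.3 s.
At the end, for the whole second after the job is handed in: Selector within 0.15 rad of OFF; contact bar in its first notch (41 to 49 mm up); every module present on the floor of the tray of its colour: centre within 62 mm (x) and 105 mm (y) of the tray's centre, under 42 mm above its underside (29 mm when upright) (all of step 1 and value of joint contact_bar between 0.041 and 0.049 m and x of relay_red1 in the frame of tray_red between -0.062 and 0.062 m and y of relay_red1 in the frame of tray_red between -0.105 and 0.105 m and z of relay_red1 in the frame of tray_red between 0 and 0.042 m and x of relay_red2 in the frame of tray_red between -0.062 and 0.062 m and y of relay_red2 in the frame of tray_red between -0.105 and 0.105 m and z of relay_red2 in the frame of tray_red between 0 and 0.042 m and x of relay_red3 in the frame of tray_red between -0.062 and 0.062 m and y of relay_red3 in the frame of tray_red between -0.105 and 0.105 m and z of relay_red3 in the frame of tray_red between 0 and 0.042 m and x of relay_blue1 in the frame of tray_blue between -0.062 and 0.062 m and y of relay_blue1 in the frame of tray_blue between -0.105 and 0.105 m and z of relay_blue1 in the frame of tray_blue between 0 and 0.042 m and x of relay_blue2 in the frame of tray_blue between -0.062 and 0.062 m and y of relay_blue2 in the frame of tray_blue between -0.105 and 0.105 m and z of relay_blue2 in the frame of tray_blue between 0 and 0.042 m and x of relay_blue3 in the frame of tray_blue between -0.062 and 0.062 m and y of relay_blue3 in the frame of tray_blue between -0.105 and 0.105 m and z of relay_blue3 in the frame of tray_blue between 0 and 0.042 m); the robot touches nothing.
It fails at once if the carton is pushed more than 30 mm (distance of carton from where it was at the start of the episode above 0.03 m).
It fails at once if the screwdriver is pushed more than 30 mm (distance of screwdriver from where it was at the start of the episode above 0.03 m).
It fails at once if the tape roll is pushed more than 30 mm (distance of tape_roll from where it was at the start of the episode above 0.03 m).
Of relay_red1, relay_blue1, relay_red2, relay_blue2, relay_red3, relay_blue3 only 4 to 6 are there at a start; the rules pass over those that are not, and their reading is None.
At some moment in a run one of tray_red, tray_blue may be knocked a few centimetres aside while the robot is not near it.
Once in a run the grip may slacken for a moment while it holds something.
It also fails if it takes over 210 s, if anything falls off the work surface, if the arm or the gripper's body presses on something with over 40 N, if the wrist force passes 120 N, or if a joint passes its speed limit or range.

## Working session

There is one attempt and no reset: what is moved stays moved. The work goes in short steps, Python scripts to look and compute and a tool call to move; the robot and the scene stay as the last step left them, time stands still between calls to the robot, and variables do not carry over. Pictures are saved under pics/ and viewed, and the job is handed in when it is done.

Besides the shell and the picture viewer there is one more tool, called after "Request:" by a JSON object that holds its "api" and its "payload". step_arm: Moves the arm, as the interface text tells. Its arguments: {"type":"object","properties":{"motion":{"type":"array","items":{"type":"array"}},"jaw":{"type":"number"},"squeeze":{"type":"number"}},"required":["motion"]}

```bash
ls; mkdir -p pics; python3 - <<'E'
from station import arm
import cv2
print(arm.read_state())
for n in ("scene","top","wrist"):
    c=arm.capture(n); cv2.imwrite(f"pics/a_{n}.png",c["pixels"]); print(n,c["mtx"],c.get("pose"),c.get("mount"))
E
```

```text
pics
{'t': 0.0, 'joint_positions': array([ 7.21591124e+01,  7.13488586e+00,  9.46348388e+01, -9.92394733e-04,
        7.83511288e+01, -4.73312912e+00]), 'dq': array([ 0.01046465, -0.04084403, -0.05543256,  0.03465868,  0.00932159,
       -0.00850423]), 'tau': array([-9.08606871e-04, -4.23602343e+01, -3.65454626e+01, -5.76919274e-05,
        6.89888519e-03, -7.97886258e-06]), 'position': array([147.25870787, 632.469056  , 230.02950526]), 'ee_rot': array([-1.79879478e+02, -9.00397071e-03,  1.66892433e+02]), 'contact_force': array([-0.09339021,  0.16390945,  0.98053462]), 'moment': array([-0.00746521, -0.0435455 , -0.05921783]), 'grip_width': 85.56730882199439}
scene [[474.82166898   0.         279.87308797]
 [  0.         474.82166898 213.06350018]
 [  0.           0.           1.        ]] [[ 8.07777506e-01  3.84420337e-01 -4.46896527e-01  1.16992035e+03]
 [ 5.89223170e-01 -5.49236864e-01  5.92583263e-01 -7.80311010e+02]
 [-1.76509888e-02 -7.41997218e-01 -6.70170554e-01  1.06827440e+03]
 [ 0.00000000e+00  0.00000000e+00  0.00000000e+00  1.00000000e+00]] None
top [[538.63354198   0.         269.46509867]
 [  0.         538.63354198 208.4966264 ]
 [  0.           0.           1.        ]] [[-2.76580551e-02 -9.90694801e-01  1.33262313e-01  3.31293889e+02]
 [-9.99605102e-01  2.80732763e-02  1.23752870e-03  7.32245840e+01]
 [-4.96712299e-03 -1.33175460e-01 -9.91080029e-01  1.75994640e+03]
 [ 0.00000000e+00  0.00000000e+00  0.00000000e+00  1.00000000e+00]] None
wrist [[325.1922621    0.         276.65640551]
 [  0.         325.1922621  209.95805116]
 [  0.           0.           1.        ]] None [[ 5.40841100e-05 -9.51101839e-01 -3.08877465e-01  8.04493088e+01]
 [ 9.99999874e-01 -1.02768675e-04  4.91546312e-04 -2.85737649e-01]
 [-4.99253530e-04 -3.08877453e-01  9.51101714e-01 -1.43141627e+02]
 [ 0.00000000e+00  0.00000000e+00  0.00000000e+00  1.00000000e+00]]
```

View pics/a_scene.png

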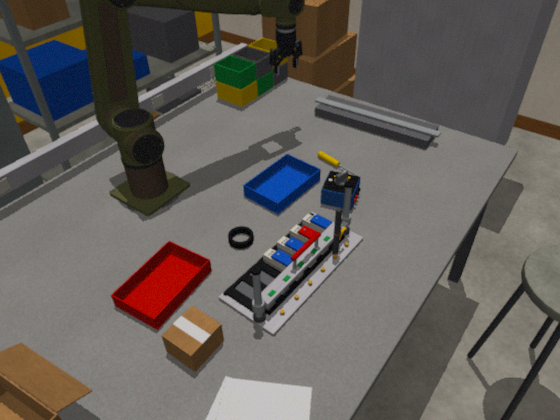

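View pics/a_top.png

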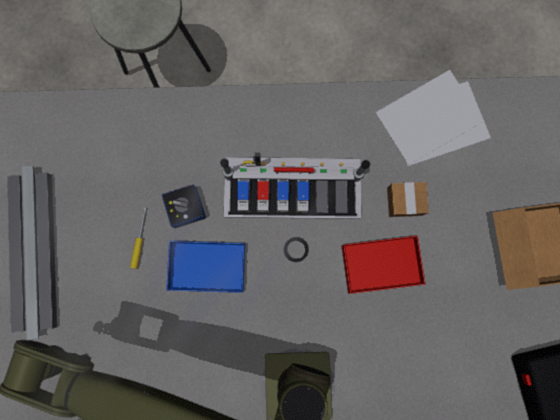

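View pics/a_wrist.png

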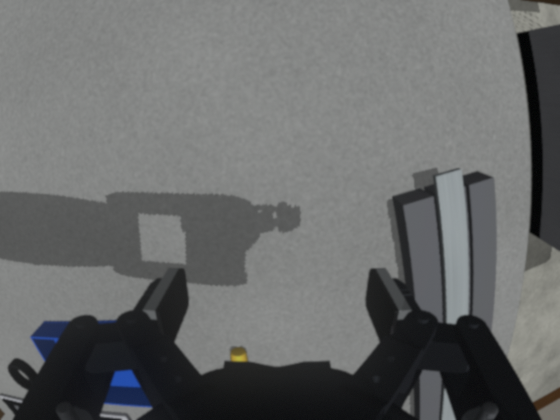

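The scene and top views show the tester left of the bed (top px ~185,206), the bed at ~(293,188), the blue tray at ~(207,266), the red tray at ~(384,264), the tape at ~(296,249) and the carton at ~(408,199). Next I'll zoom in.

```bash
cat > h.py <<'E'
import numpy as np, cv2
from station import arm
from scipy.spatial.transform import Rotation as R
def pix2plane(c,u,v,z):
    K=c["mtx"];P=c["pose"]
    d=P[:3,:3]@np.linalg.solve(K,np.array([u,v,1.])); o=P[:3,3]
    return o+d*(z-o[2])/d[2]
def depthpt(c,u,v):
    K=c["mtx"];P=c["pose"];z=c["range_z"][int(round(v)),int(round(u))]
    return P[:3,:3]@(np.linalg.solve(K,np.array([u,v,1.]))*z)+P[:3,3]
def cloud(c):
    h,w=c["range_z"].shape;u,v=np.meshgrid(np.arange(w),np.arange(h))
    K=c["mtx"];z=c["range_z"]
    p=np.stack([(u-K[0,2])/K[0,0]*z,(v-K[1,2])/K[1,1]*z,z],-1)
    return p@c["pose"][:3,:3].T+c["pose"][:3,3]
def proj(c,p):
    P=c["pose"];q=P[:3,:3].T@(np.asarray(p,float)-P[:3,3]);K=c["mtx"]
    return K[0,0]*q[0]/q[2]+K[0,2],K[1,1]*q[1]/q[2]+K[1,2]
E
python3 - <<'E'
from h import *
c=arm.capture("top")
im=c["pixels"]
cv2.imwrite("pics/b_top.png",cv2.resize(im[140:310,150:450],(800,453),interpolation=cv2.INTER_CUBIC))
hsv=cv2.cvtColor(im,cv2.COLOR_BGR2HSV)
P=cloud(c)
def masks(lo,hi):return cv2.inRange(hsv,lo,hi)
red=masks((0,120,60),(8,255,255))|masks((172,120,60),(180,255,255))
blue=masks((105,120,40),(128,255,255))
yel=masks((20,120,100),(35,255,255))
for n,m in(("red",red),("blue",blue),("yel",yel)):
    nn,l,s,ce=cv2.connectedComponentsWithStats(m)
    for i in range(1,nn):
        if s[i,4]>8:
            pts=np.argwhere(l==i)[:,::-1].astype(np.float32)
            r=cv2.minAreaRect(pts)
            z=P[l==i][:,2]
            print(n,s[i],ce[i].round(1),"rect",np.round(r[0],1),np.round(r[1],1),round(r[2],1),"z",np.percentile(z,[5,50,95]).round(0), P[l==i].mean(0).round(0))
E
```

```text
red [274 167  40   6 179] [292.7 169.3] rect [293.5 169.3] [39.1  4.6] 1.7 z [118. 124. 130.] [670.   0. 133.]
red [257 181  12  19 223] [262.5 190. ] rect [262.5 190. ] [18. 11.] 90.0 z [22. 63. 70.] [619.  96.  66.]
red [ 342  236   83   58 3712] [382.4 264.3] rect [383.3 264.1] [49.6 77.4] 82.9 z [-3.  5. 49.] [ 375. -284.   13.]
red [525 374   7  12  53] [527.8 379.6] rect [527.9 379.5] [11.7  4.4] 71.6 z [ 94. 103. 107.] [  19. -678.  102.]
blue [237 181  12  19 223] [242.5 189.9] rect [242.5 190. ] [18. 11.] 90.0 z [23. 62. 70.] [622. 160.  59.]
blue [277 181  13  19 226] [282.9 190.1] rect [283. 190.] [18. 12.] 90.0 z [14. 63. 70.] [616.  31.  73.]
blue [297 181  13  19 231] [303.1 190.5] rect [303. 190.] [18. 12.] 90.0 z [24. 62. 69.] [614. -33.  65.]
blue [192 208  13  13  43] [199.4 215.9] rect [199.1 216.1] [ 7.4 15. ] 39.3 z [40. 62. 72.] [543. 299.  58.]
blue [ 167  241   78   52 3727] [205.9 266.4] rect [205.5 266.3] [76.5 49.5] 1.8 z [-2.  5. 50.] [383. 285.  15.]
yel [243 161  10   4  23] [246.7 162. ] rect [247.2 161.7] [2.9 9.2] 76.0 z [19. 86. 95.] [710. 144.  74.]
yel [130 238  12  31 212] [135.8 252.9] rect [135.8 252.6] [ 7.1 30.8] 12.1 z [17. 24. 32.] [432. 503.  49.]
```

View pics/b_top.png

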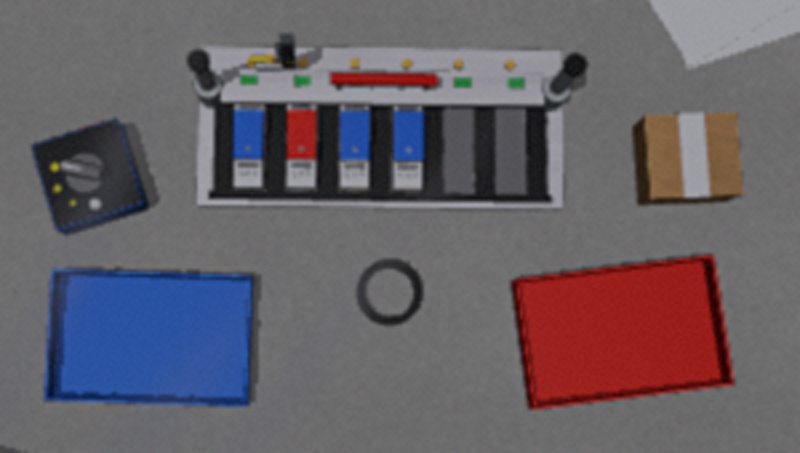

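The top view shows four modules: blue, red, blue, blue in pockets at px (242,190), (262,190), (283,190) and (303,190). The other two pockets are empty. The selector pointer is at the third yellow dot (crop 55,167) and the OFF dot is at (95,204), so it has to turn about 120° counterclockwise. Next: coarse poses.

```bash
cat >> h.py <<'E'
def wpts(c,uv,z,s):
    """wrist pixels -> world points on plane z"""
    T=np.eye(4);T[:3,:3]=R.from_euler('xyz',s["ee_rot"],degrees=True).as_matrix();T[:3,3]=s["position"]
    M=T@c["mount"];K=c["mtx"];out=[]
    for u,v in np.atleast_2d(uv):
        x=u-K[0,2];y=v-K[1,2];r=np.hypot(x,y);th=r/K[0,0]
        d=np.array([x/r*np.sin(th),y/r*np.sin(th),np.cos(th)]) if r>1e-9 else np.array([0,0,1.])
        d=M[:3,:3]@d;o=M[:3,3];out.append(o+d*(z-o[2])/d[2])
    return np.array(out)
def goto(p,yaw,s=None):
    """shift in tool axes (m) and turn about tool z (deg) to reach p (mm), yaw"""
    s=s or arm.read_state()
    Rm=R.from_euler('xyz',s["ee_rot"],degrees=True).as_matrix()
    d=Rm.T@(np.asarray(p,float)-s["position"])/1000
    t=-((yaw-s["ee_rot"][2]+180)%360-180)
    n=np.linalg.norm(d)
    print("t",round(s["t"],2),"pos",s["position"].round(1),"rot",s["ee_rot"].round(1),"w",round(s["grip_width"],1),"F",s["contact_force"].round(1))
    print("shift tool",d.round(4),"turn",round(t,1),"rows>=",round(max(n/.0417,abs(t)/7.16),1))
E
python3 - <<'E'
from h import *
c=arm.capture("top")
S=1000
def f(cx,cy,k=800/300.): return 150+(cx+.5)/k-.5,140+(cy+.5)/k-.5
for n,cx,cy,z in [("off",95,204,70),("y1",73,202,70),("y2",57,188,70),("y3",55,167,70),("selc",85,172,79),("T1",34,145,70),("T2",117,121,70),("T3",147,207,70),("T4",66,232,70),
  ("handleL",331,78,125),("handleR",438,80,125),("plFL",197,206,12),("plFR",562,206,12)]:
    print(n,pix2plane(c,*f(cx,cy),z).round(1))
for u,v in[(242.5,190),(262.5,190),(283,190),(303,190)]: print("cov",pix2plane(c,u,v,62).round(1))
# trays: floor rect from mask at height ~ (rim) use cloud
P=cloud(c)
for nm,u0,u1,v0,v1 in(("blue",155,255,232,300),("red",335,432,228,300)):
    Q=P[v0:v1,u0:u1].reshape(-1,3);m=(Q[:,2]>25)&(Q[:,2]<70)
    print(nm,cv2.minAreaRect(Q[m][:,:2].astype(np.float32)),m.sum())
Q=P[145:190,200:380].reshape(-1,3)
for y0 in range(-240,260,20):
    q=Q[(Q[:,1]>y0)&(Q[:,1]<y0+20)]; 
    if len(q): i=q[:,2].argmax(); print(y0,q[i].round(0),end=' ')
E
```

```text
off [541.5 342.   70. ]
y1 [544.7 368.1  70. ]
y2 [562. 387.  70.]
y3 [587.2 389.3  70. ]
selc [578.9 352.2  79. ]
T1 [614.5 414.3  70. ]
T2 [640.7 315.   70. ]
T3 [536.2 280.4  70. ]
T4 [509.1 376.6  70. ]
handleL [674.2  58.4 125. ]
handleR [668.2 -65.5 125. ]
plFL [542.7 226.2  12. ]
plFR [ 530.1 -220.7   12. ]
cov [621.7 159.8  62. ]
cov [619.9  95.9  62. ]
cov [618.   30.5  62. ]
cov [616.2 -33.4  62. ]
blue ((383.27886962890625, 284.4375915527344), (242.2244415283203, 156.3058624267578), 86.59038543701172) 452
red ((374.3260498046875, -280.0877380371094), (156.04078674316406, 242.052734375), 5.424746513366699) 504
-240 [ 666. -220.  211.] -220 [ 662. -202.  216.] -200 [ 663. -199.  213.] -180 [ 670. -170.   83.] -160 [ 676. -155.   84.] -140 [ 678. -127.   82.] -120 [ 652. -113.   81.] -100 [682. -82.  82.] -80 [669. -62. 133.] -60 [669. -50. 134.] -40 [666. -25. 137.] -20 [667.  -7. 134.] 0 [671.   2. 132.] 20 [678.  27. 130.] 40 [673.  46. 129.] 60 [ 331.   73. 1760.] 80 [710. 100. 136.] 100 [709. 102. 197.] 120 [707. 121. 142.] 140 [694. 142. 102.] 160 [692. 165.  83.] 180 [675. 199. 213.] 200 [680. 216. 216.] 220 [683. 220.  75.] 240 [669. 242.  15.]
```

```bash
python3 -c "
from h import *
goto([577,352,240],167)"
```

```text
t 0.25 pos [147.4 632.8 230.7] rot [-179.9   -0.   166.9] w 85.7 F [-0.3 -0.3 -0.1]
shift tool [-0.4821 -0.176  -0.0091] turn -0.1 rows>= 12.3
```

Request:
{"api": "step_arm", "payload": {"motion": [[[-0.03,-0.011,-0.001],0],[[-0.03,-0.011,-0.001],0],[[-0.03,-0.011,-0.001],0],[[-0.03,-0.011,-0.001],0],[[-0.03,-0.011,-0.001],0],[[-0.03,-0.011,-0.001],0],[[-0.03,-0.011,-0.001],0],[[-0.03,-0.011,-0.001],0]]}}

```text
t: 0.92
position: [363.6, 490.3, 236.8]
ee_rot: [-179.9, -0.1, 167.6]
contact_force: [0.3, 0.2, 0.4]
grip_width: 85.1
```

Request:
{"api": "step_arm", "payload": {"motion": [[[-0.03,-0.011,-0.001],0],[[-0.03,-0.011,-0.001],0],[[-0.03,-0.011,-0.001],0],[[-0.03,-0.011,-0.001],0],[[-0.03,-0.011,-0.001],0],[[-0.03,-0.011,-0.001],0],[[-0.03,-0.011,-0.001],0],[[-0.03,-0.011,-0.001],0]]}}

```text
t: 1.58
position: [588.5, 343.6, 244.1]
ee_rot: [-179.9, -0.2, 167.6]
contact_force: [0.5, 1.8, -0.1]
grip_width: 85.6
```

Request:
{"api": "step_arm", "payload": {"motion": [[[0,0,0],7],[[0,0,0],7],[[0,0,0],7],[[0,0,0],7],[[0,0,0],7],[[0,0,0],7],[[0,0,0],7],[[0,0,0],7]]}}

```text
t: 2.25
position: [595.5, 336.0, 241.2]
ee_rot: [-179.6, 0.1, 110.1]
contact_force: [-0.0, 0.1, -0.0]
grip_width: 85.6
```

Request:
{"api": "step_arm", "payload": {"motion": [[[0,0,0],7],[[0,0,0],7],[[0,0,0],7],[[0,0,0],7],[[0,0,0],4],[[0,0,0],0],[[0,0,0],0],[[0,0,0],0]]}}

```text
t: 2.92
position: [594.8, 335.5, 239.0]
ee_rot: [-179.6, 0.4, 77.2]
contact_force: [-0.0, -0.7, -0.7]
grip_width: 85.4
```

```bash
python3 -c "
from h import *
goto([577,352,240],79)
s=arm.read_state();c=arm.capture('wrist');cv2.imwrite('pics/w1.png',c['pixels'])
np.save('w1s.npy',s,allow_pickle=True)"
```

```text
t 2.92 pos [594.8 335.5 239. ] rot [-179.6    0.4   77.2] w 85.4 F [-0.  -0.7 -0.7]
shift tool [ 0.0121 -0.021  -0.0009] turn -1.8 rows>= 0.6
```

View pics/w1.png

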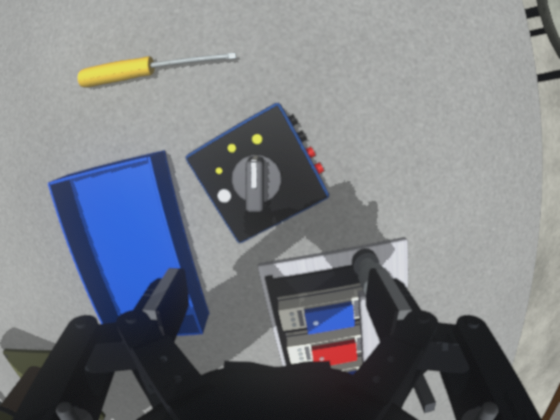

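The wrist picture shows the selector at px (256,180). Its pointer is up at the third yellow dot (257,139) and the white OFF dot is at (224,196).

```bash
python3 - <<'E'
from h import *
s=np.load('w1s.npy',allow_pickle=True).item()
im=cv2.imread('pics/w1.png'); c=arm.capture('wrist')
cv2.imwrite('pics/w1z.png',cv2.resize(im[90:250,170:350],(720,640)[:2],interpolation=cv2.INTER_CUBIC)[:600])
hsv=cv2.cvtColor(im,cv2.COLOR_BGR2HSV)
y=cv2.inRange(hsv,(20,120,120),(35,255,255));w=cv2.inRange(hsv,(0,0,190),(180,50,255))
P={}
for n,m in(("y",y),("w",w)):
    m[:, :180]=0;m[:100]=0;m[240:]=0;m[:,300:]=0
    nn,l,st,ce=cv2.connectedComponentsWithStats(m)
    for i in range(1,nn):
        if st[i,4]>10: print(n,st[i],ce[i].round(1),wpts(c,ce[i],70,s).round(1))
for n,uv,z in (("c1",(187,157),70),("c2",(279,103),70),("c3",(328,195),70),("c4",(240,241),70),("disc",(256,180),79),("bartop",(254.5,157),109),("barbot",(254.5,209),109)):
    print(n,wpts(c,uv,z,s).round(1))
E
```

```text
y [252 134  10  10  84] [256.6 138.7] [[584.4 387.3  70. ]]
y [228 144   8   8  56] [231.4 147.6] [[558.6 384.6  70. ]]
y [216 167   6   7  36] [218.5 170.2] [[540.5 365.9  70. ]]
w [251 163   5  25 111] [253.2 174.7] [[572.9 353.5  70. ]]
w [218 190  12  12 110] [223.7 195.4] [[538.8 339.8  70. ]]
c1 [[512.7 386.5  70. ]]
c2 [[612.9 416.   70. ]]
c3 [[641.  317.2  70. ]]
c4 [[542.1 287.9  70. ]]
disc [[575.4 349.7  79. ]]
bartop [[582.5 375.8 109. ]]
barbot [[571.5 330.8 109. ]]
```

View pics/w1z.png

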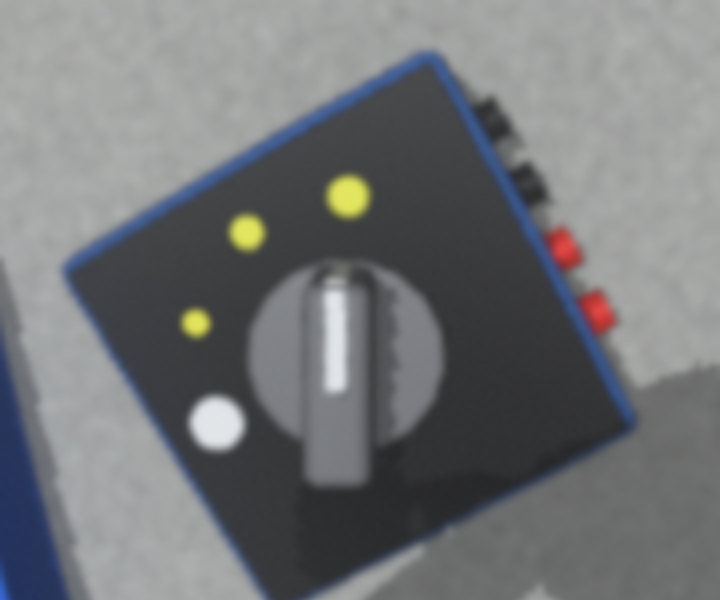

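Request:
{"api": "step_arm", "payload": {"motion": [[[0.013,-0.021,0.019],0],[[0,0,0.019],0],[[0,0,0.019],0],[[0,0,0.019],0],[[0,0,0.019],0],[[0,0,0.01],0],[[0,0,0],0],[[0,0,0],0]], "jaw": 1}}

```text
t: 3.68
position: [577.6, 354.1, 133.5]
ee_rot: [-179.9, 0.2, 77.5]
contact_force: [-0.2, 0.1, 0.2]
grip_width: 85.6
```

```bash
python3 -c "
from h import *
goto([577,352.8,84],77)"
```

```text
t 3.68 pos [577.6 354.1 133.5] rot [-179.9    0.2   77.5] w 85.6 F [-0.2  0.1  0.2]
shift tool [-0.0012 -0.0003  0.0495] turn 0.5 rows>= 1.2
```

Request:
{"api": "step_arm", "payload": {"motion": [[[-0.001,0,0.01],0],[[0,0,0.01],0],[[0,0,0.01],0],[[0,0,0.01],0],[[0,0,0.009],0],[[0,0,0],0],[[0,0,0],0],[[0,0,0],0]]}}

```text
t: 4.35
position: [579.6, 353.6, 83.3]
ee_rot: [179.8, -0.0, 77.6]
contact_force: [0.1, -0.7, -0.2]
grip_width: 85.6
```

Request:
{"api": "step_arm", "payload": {"motion": [[[0,0,0],0],[[0,0,0],0],[[0,0,0],0],[[0,0,0],0],[[0,0,0],0],[[0,0,0],0],[[0,0,0],0],[[0,0,0],0]], "jaw": 0, "squeeze": 50}}

```text
t: 5.02
position: [577.9, 354.9, 85.9]
ee_rot: [-179.9, -0.1, 77.5]
contact_force: [-0.4, -0.8, -1.3]
grip_width: 14.0
```

Request:
{"api": "step_arm", "payload": {"motion": [[[0,0,0],-6],[[0,0,0],-6],[[0,0,0],-6],[[0,0,0],-6],[[0,0,0],-6],[[0,0,0],-6],[[0,0,0],-6],[[0,0,0],-6]]}}

```text
t: 5.68
position: [574.0, 354.5, 85.9]
ee_rot: [-179.5, -0.4, 127.3]
contact_force: [-0.6, 0.2, 0.3]
grip_width: 14.1
```

Request:
{"api": "step_arm", "payload": {"motion": [[[0,0,0],-6],[[0,0,0],-6],[[0,0,0],-6],[[0,0,0],-6],[[0,0,0],-6],[[0,0,0],-6],[[0,0,0],-6],[[0,0,0],-6]]}}

```text
t: 6.35
position: [570.8, 350.8, 86.1]
ee_rot: [-179.6, -1.3, 177.2]
contact_force: [-1.7, -1.6, 1.3]
grip_width: 13.6
```

Request:
{"api": "step_arm", "payload": {"motion": [[[-0.002,0,0],-6],[[-0.002,0,0],-6],[[-0.002,0,0],-6],[[0,0,0],-2],[[0,0,0],0],[[0,0,0],0],[[0,0,0],0],[[0,0,0],0]]}}

```text
t: 7.02
position: [571.2, 348.6, 86.2]
ee_rot: [-180.0, -2.3, -161.7]
contact_force: [-1.5, -1.8, -0.5]
grip_width: 13.9
```

Request:
{"api": "step_arm", "payload": {"motion": [[[0,0,0],0],[[0,0,0],0],[[0,0,0],0],[[0,0,0],0],[[0,0,0],0],[[0,0,0],0],[[0,0,0],0],[[0,0,0],0]], "jaw": 1}}

```text
t: 7.68
position: [572.1, 348.9, 86.8]
ee_rot: [180.0, -2.2, -161.8]
contact_force: [-0.6, 0.6, 0.4]
grip_width: 85.4
```

Request:
{"api": "step_arm", "payload": {"motion": [[[0,0,-0.02],0],[[0,0,-0.02],0],[[0,0,-0.02],0],[[0,0,-0.02],0],[[0,0,-0.02],0],[[0,0,-0.02],0],[[0,0,-0.02],0],[[0,0,-0.02],0]]}}

```text
t: 8.35
position: [574.5, 349.0, 244.5]
ee_rot: [-179.9, -3.1, -161.8]
contact_force: [0.5, 0.2, 0.8]
grip_width: 85.3
```

```bash
python3 -c "
from h import *
goto([577,352.8,84],197)
c=arm.capture('wrist');cv2.imwrite('pics/w2.png',c['pixels'])"
```

```text
t 8.35 pos [574.5 349.  244.5] rot [-179.9   -3.1 -161.8] w 85.3 F [0.5 0.2 0.8]
shift tool [-0.0123  0.0032  0.1601] turn 1.2 rows>= 3.9
```

View pics/w2.png

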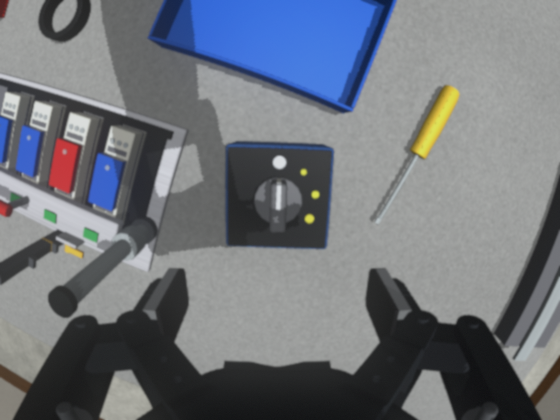

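The pointer line at (278,187) now points at the white dot (279,162), so the selector is OFF. Next I rotate for the handle.

Request:
{"api": "step_arm", "payload": {"motion": [[[0,0,0],7],[[0,0,0],7],[[0,0,0],7],[[0,0,0],7],[[0,0,0],7],[[0,0,0],7],[[0,0,0],7],[[0,0,0],7]]}}

```text
t: 9.07
position: [578.4, 350.9, 254.9]
ee_rot: [-178.2, -1.2, 140.8]
contact_force: [-1.1, 0.4, 0.7]
grip_width: 85.3
```

Request:
{"api": "step_arm", "payload": {"motion": [[[0,0,0],7],[[0,0,0],7],[[0,0,0],7],[[0,0,0],7],[[0,0,0],7],[[0,0,0],7],[[0,0,0],6],[[0,0,0],0]]}}

```text
t: 9.73
position: [577.8, 350.7, 252.3]
ee_rot: [-177.9, 0.6, 91.4]
contact_force: [-0.2, 1.2, 0.1]
grip_width: 85.1
```

```bash
python3 -c "
from h import *
goto([671,-3,240],88.4)"
```

```text
t 9.73 pos [577.8 350.7 252.3] rot [-177.9    0.6   91.4] w 85.1 F [-0.2  1.2  0.1]
shift tool [-0.3556  0.0853  0.013 ] turn 3.0 rows>= 8.8
```

Request:
{"api": "step_arm", "payload": {"motion": [[[-0.038,0,0],0],[[-0.038,0,0],0],[[-0.038,0,0],0],[[-0.038,0,0],0],[[-0.038,0,0],0],[[-0.038,0,0],0],[[-0.038,0.01,0],3],[[-0.03,0.02,0],0]]}}

```text
t: 10.4
position: [614.7, 51.0, 252.4]
ee_rot: [-177.9, 0.6, 90.4]
contact_force: [1.2, 0.1, -0.0]
grip_width: 85.8
```

```bash
python3 -c "
from h import *
goto([671,-3,240],88.4)"
```

```text
t 10.4 pos [614.7  51.  252.4] rot [-177.9    0.6   90.4] w 85.8 F [ 1.2  0.1 -0. ]
shift tool [-0.0543  0.0564  0.0109] turn 2.0 rows>= 1.9
```

Request:
{"api": "step_arm", "payload": {"motion": [[[-0.02,0.02,0],1],[[-0.02,0.02,0],1],[[-0.01,0.01,0.005],0],[[0,0,0],0],[[0,0,0],0],[[0,0,0],0],[[0,0,0],0],[[0,0,0],0]]}}

```text
t: 11.07
position: [665.3, -6.2, 244.1]
ee_rot: [-177.8, 0.6, 88.8]
contact_force: [0.5, -0.5, 0.8]
grip_width: 85.3
```

```bash
python3 -c "
from h import *
goto([671,-3,240],88.4)
s=arm.read_state();c=arm.capture('wrist');cv2.imwrite('pics/w3.png',c['pixels'])
np.save('w3s.npy',s,allow_pickle=True)"
```

```text
t 11.07 pos [665.3  -6.2 244.1] rot [-177.8    0.6   88.8] w 85.3 F [ 0.5 -0.5  0.8]
shift tool [0.0034 0.0058 0.0039] turn 0.4 rows>= 0.2
```

View pics/w3.png

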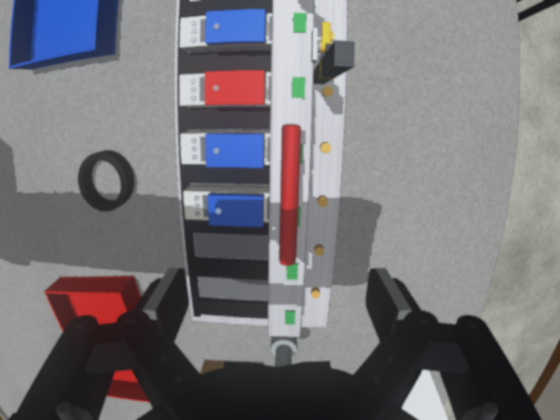

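```bash
python3 - <<'E'
from h import *
s=np.load('w3s.npy',allow_pickle=True).item()
im=cv2.imread('pics/w3.png'); c=arm.capture('wrist')
hsv=cv2.cvtColor(im,cv2.COLOR_BGR2HSV)
m=cv2.inRange(hsv,(0,120,40),(8,255,255))|cv2.inRange(hsv,(172,120,40),(180,255,255))
m[:, :275]=0
nn,l,st,ce=cv2.connectedComponentsWithStats(m);i=1+st[1:,4].argmax();print(st[i],ce[i])
for v in (135,165,195,225,255):
    u=np.argwhere(l[v]==i).ravel(); print(wpts(c,(u.mean(),v),117,s).round(1),len(u))
print(wpts(c,[(290,124.5),(288.5,265.5)],117,s).round(1))
b=cv2.inRange(hsv,(105,120,40),(128,255,255));b[:,:200]=0
r=cv2.inRange(hsv,(0,120,40),(8,255,255))|cv2.inRange(hsv,(172,120,40),(180,255,255));r[:,:200]=0;r[:,275:]=0;r[260:]=0
for m in(b,r):
    nn,l,st,ce=cv2.connectedComponentsWithStats(m)
    for i in range(1,nn):
        if st[i,4]>300: print(st[i],wpts(c,[(st[i,0]-.5,ce[i,1]),(st[i,0]+st[i,2]-.5,ce[i,1])],62,s).round(1))
E
```

```text
[ 281  125   19  140 2199] [289.29968167 192.05911778]
[[672.2  49.1 117. ]] 17
[[671.1  23.8 117. ]] 17
[[670.4  -2.4 117. ]] 16
[[668.8 -30.1 117. ]] 15
[[668.1 -59.8 117. ]] 14
[[671.5  57.9 117. ]
 [669.  -70.9 117. ]]
[ 205    9   61   35 1959] [[588.6 160.2  62. ]
 [649.7 155.3  62. ]]
[ 205  134   59   35 1928] [[583.7  30.6  62. ]
 [644.7  28.7  62. ]]
[ 207  194   56   33 1738] [[580.8 -33.8  62. ]
 [641.6 -34.3  62. ]]
[ 205   70   59   35 2004] [[587.1  95.8  62. ]
 [646.4  92.4  62. ]]
```

Request:
{"api": "step_arm", "payload": {"motion": [[[0.001,0.005,0.02],0],[[0,0,0.02],0],[[0,0,0.02],0],[[0,0,0.02],0],[[0,0,0.005],0],[[0,0,0],0],[[0,0,0],0],[[0,0,0],0]]}}

```text
t: 11.83
position: [668.5, -1.3, 162.7]
ee_rot: [-178.4, 0.6, 89.2]
contact_force: [-0.3, -1.0, -0.1]
grip_width: 85.7
```

```bash
python3 -c "
from h import *
goto([670.5,-5,98],88.4)"
```

```text
t 11.83 pos [668.5  -1.3 162.7] rot [-178.4    0.6   89.2] w 85.7 F [-0.3 -1.  -0.1]
shift tool [-0.0029  0.0038  0.0647] turn 0.8 rows>= 1.6
```

Request:
{"api": "step_arm", "payload": {"motion": [[[-0.003,0.003,0.013],0],[[0,0,0.013],0],[[0,0,0.013],0],[[0,0,0.013],0],[[0,0,0.011],0],[[0,0,0],0],[[0,0,0],0],[[0,0,0],0]]}}

```text
t: 12.5
position: [671.4, -5.7, 95.6]
ee_rot: [-178.6, 0.6, 89.2]
contact_force: [-0.1, -0.2, 0.2]
grip_width: 84.9
```

Request:
{"api": "step_arm", "payload": {"motion": [[[0,0,0],0],[[0,0,0],0],[[0,0,0],0],[[0,0,0],0],[[0,0,0],0],[[0,0,0],0],[[0,0,0],0],[[0,0,0],0]], "jaw": 0, "squeeze": 60}}

```text
t: 13.17
position: [670.6, -5.7, 98.5]
ee_rot: [-178.5, 0.6, 89.1]
contact_force: [0.3, 0.7, -0.6]
grip_width: 14.2
```

Request:
{"api": "step_arm", "payload": {"motion": [[[0,0,-0.006],0],[[0,0,-0.006],0],[[0,0,-0.006],0],[[0,0,-0.006],0],[[0,0,-0.006],0],[[0,0,-0.006],0],[[0,0,0],0],[[0,0,0],0]]}}

```text
t: 13.83
position: [670.5, -5.7, 126.1]
ee_rot: [-178.3, 0.6, 89.0]
contact_force: [4.9, -0.9, -10.4]
grip_width: 13.7
```

Request:
{"api": "step_arm", "payload": {"motion": [[[0,0,-0.005],0],[[0,0,-0.005],0],[[0,0,-0.005],0],[[0,0,-0.005],0],[[0,0,-0.004],0],[[0,0,0],0],[[0,0,0],0],[[0,0,0],0]]}}

```text
t: 14.5
position: [670.5, -5.7, 144.9]
ee_rot: [-178.3, 0.6, 89.0]
contact_force: [2.8, -0.6, -7.0]
grip_width: 14.3
```

Request:
{"api": "step_arm", "payload": {"motion": [[[0,0,-0.004],0],[[0,0,-0.002],0],[[0,0,-0.001],0],[[0,0,0],0],[[0,0,0],0],[[0,0,0],0],[[0,0,0],0],[[0,0,0],0]]}}

```text
t: 15.17
position: [670.5, -5.7, 150.5]
ee_rot: [-178.2, 0.6, 89.0]
contact_force: [3.8, -0.4, -7.7]
grip_width: 14.4
```

Request:
{"api": "step_arm", "payload": {"motion": [[[0,0,0.004],0],[[0,0,0.003],0],[[0,0,0],0],[[0,0,0],0],[[0,0,0],0],[[0,0,0],0],[[0,0,0],0],[[0,0,0],0]]}}

```text
t: 15.83
position: [670.5, -5.7, 143.3]
ee_rot: [-178.3, 0.6, 89.0]
contact_force: [3.9, 0.4, -8.6]
grip_width: 14.6
```

Request:
{"api": "step_arm", "payload": {"motion": [[[0,0,0],0],[[0,0,0],0],[[0,0,0],0],[[0,0,0],0],[[0,0,0],0],[[0,0,0],0],[[0,0,0],0],[[0,0,0],0]], "jaw": 1}}

```text
t: 16.5
position: [672.0, -5.4, 151.6]
ee_rot: [-178.5, 0.7, 89.1]
contact_force: [0.7, 0.1, -0.3]
grip_width: 85.3
```

```bash
python3 -c "
from h import *
goto([670.5,-5,250],88.4)
c=arm.capture('scene');cv2.imwrite('pics/s2.png',cv2.resize(c['pixels'][160:340,200:400],(800,720))[:600])
P=cloud(c)
"
```

```text
t 16.5 pos [672.   -5.4 151.6] rot [-178.5    0.7   89.1] w 85.3 F [ 0.7  0.1 -0.3]
shift tool [-0.0007 -0.004  -0.0984] turn 0.7 rows>= 2.4
```

View pics/s2.png

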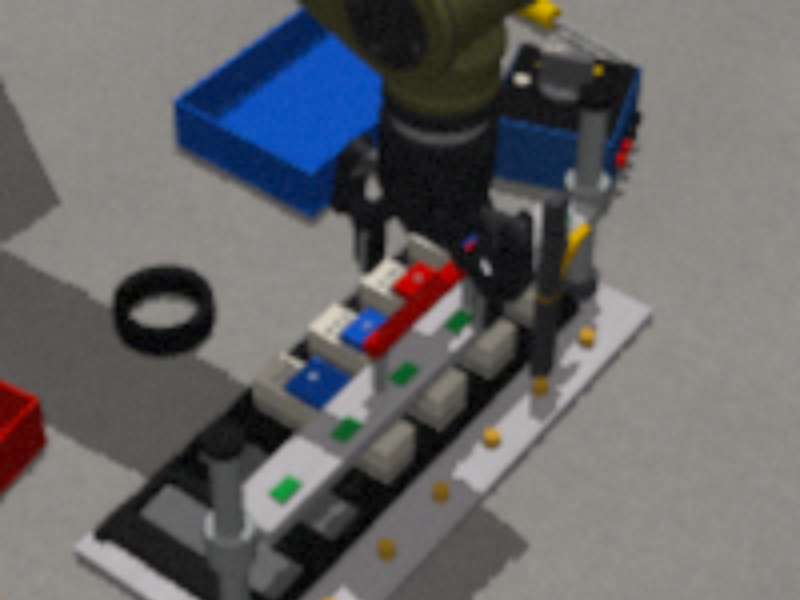

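The scene view shows the bar hanging raised with the gripper open and the red handle at crop (415,308). Retreating up.

Request:
{"api": "step_arm", "payload": {"motion": [[[0,-0.002,-0.02],0],[[0,0,-0.02],0],[[0,0,-0.02],0],[[0,0,-0.02],0],[[0,0,-0.02],0],[[0,-0.03,-0.01],0],[[0,-0.03,0],-7],[[0,0,0],-7]]}}

```text
t: 17.22
position: [609.8, -3.2, 263.4]
ee_rot: [-177.9, 0.1, 103.6]
contact_force: [0.8, -0.5, -0.6]
grip_width: 85.3
```

Request:
{"api": "step_arm", "payload": {"motion": [[[0,0,0],-7],[[0,0,0],-7],[[0,0,0],-7],[[0,0,0],-7],[[0,0,0],-7],[[0,0,0],-7],[[0,0,0],-7],[[0,0,0],-7]]}}

```text
t: 17.88
position: [607.2, -3.1, 264.8]
ee_rot: [-178.8, -1.7, 160.9]
contact_force: [-0.5, -0.8, 0.2]
grip_width: 85.7
```

```bash
python3 -c "
from h import *
goto([590,30,220],178.4)"
```

```text
t 17.88 pos [607.2  -3.1 264.8] rot [-178.8   -1.7  160.9] w 85.7 F [-0.5 -0.8  0.2]
shift tool [0.0258 0.0266 0.045 ] turn -17.5 rows>= 2.4
```

Request:
{"api": "step_arm", "payload": {"motion": [[[0.01,0.02,0.01],-6],[[0.01,0.02,0.01],-6],[[0,0.02,0.01],-5.5],[[0,0,0],0],[[0,0,0],0],[[0,0,0],0],[[0,0,0],0],[[0,0,0],0]], "jaw": 0.62}}

```text
t: 18.55
position: [600.5, 59.9, 234.6]
ee_rot: [-179.3, -1.9, 179.1]
contact_force: [-0.4, -0.6, -0.2]
grip_width: 53.1
```

```bash
cat >> h.py <<'E'
def redm(hsv): return cv2.inRange(hsv,(0,120,40),(8,255,255))|cv2.inRange(hsv,(172,120,40),(180,255,255))
def bluem(hsv): return cv2.inRange(hsv,(105,120,40),(128,255,255))
def blobs(m,amin):
    nn,l,st,ce=cv2.connectedComponentsWithStats(m)
    return [(st[i],ce[i],cv2.minAreaRect(np.argwhere(l==i)[:,::-1].astype(np.float32))) for i in range(1,nn) if st[i,4]>amin]
E
python3 - <<'E'
from h import *
s=arm.read_state();c=arm.capture('wrist');im=c["pixels"];cv2.imwrite('pics/w4.png',im)
goto([598,159,150],178.4,s)
hsv=cv2.cvtColor(im,cv2.COLOR_BGR2HSV)
for n,m in(("r",redm(hsv)),("b",bluem(hsv))):
    for st,ce,r in blobs(m,300):
        print(n,st,wpts(c,[r[0]],62,s).round(1), wpts(c,cv2.boxPoints(r),62,s)[:,:2].round(0).tolist())
E
```

```text
t 18.55 pos [600.5  59.9 234.6] rot [-179.3   -1.9  179.1] w 53.1 F [-0.4 -0.6 -0.2]
shift tool [0.0013 0.1001 0.0835] turn 0.7 rows>= 3.1
r [   0    0  106  101 8377] [[ 421.3 -198.2   62. ]] [[321.0, -307.0], [377.0, -125.0], [493.0, -123.0], [465.0, -297.0]]
r [ 295  181   37   57 1908] [[616.   93.8  62. ]] [[645.0, 74.0], [586.0, 77.0], [588.0, 113.0], [648.0, 111.0]]
r [129 295  47  18 541] [[734.6 -97.3  62. ]] [[747.0, -134.0], [722.0, -125.0], [724.0, -64.0], [748.0, -70.0]]
r [219 302  57  19 867] [[738.9  21.4  62. ]] [[750.0, -13.0], [726.0, -10.0], [729.0, 55.0], [752.0, 53.0]]
b [  362     0   181    89 13189] [[436.3 245.9  62. ]] [[400.0, 146.0], [345.0, 397.0], [466.0, 384.0], [493.0, 143.0]]
b [ 458  122   87  106 2996] [[561.1 296.   62. ]] [[603.0, 222.0], [486.0, 282.0], [511.0, 391.0], [643.0, 320.0]]
b [ 171  177   35   57 1836] [[610.2 -34.8  62. ]] [[580.0, -51.0], [581.0, -14.0], [641.0, -19.0], [641.0, -57.0]]
b [ 232  179   35   57 1883] [[613.2  29.5  62. ]] [[584.0, 13.0], [585.0, 48.0], [644.0, 46.0], [644.0, 10.0]]
b [ 354  182   38   58 1808] [[617.9 157.6  62. ]] [[647.0, 138.0], [586.0, 141.0], [589.0, 177.0], [652.0, 176.0]]
```

View pics/w4.png

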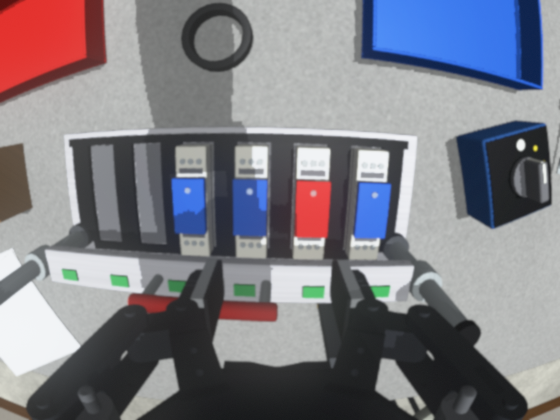

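The modules are at about (617.5,158), (616,94), (613.5,30) and (610.5,-35), and the bar stands raised in front of the gripper. Taking the first blue one.

Request:
{"api": "step_arm", "payload": {"motion": [[[0.002,0.035,0.012],0],[[0.002,0.035,0.012],0],[[0,0.028,0.02],0],[[0,0,0.02],0],[[0,0,0.02],0],[[0,0,0.01],0],[[0,0,0],0],[[0,0,0],0]]}}

```text
t: 19.27
position: [601.0, 155.8, 143.1]
ee_rot: [-179.3, -1.1, 178.4]
contact_force: [-0.7, -0.4, 1.0]
grip_width: 52.9
```

```bash
python3 -c "
from h import *
goto([596,157.8,29],178.4)"
```

```text
t 19.27 pos [601.  155.8 143.1] rot [-179.3   -1.1  178.4] w 52.9 F [-0.7 -0.4  1. ]
shift tool [0.0028 0.0032 0.1142] turn -0.0 rows>= 2.7
```

Request:
{"api": "step_arm", "payload": {"motion": [[[0.003,0.003,0.018],0],[[0,0,0.018],0],[[0,0,0.018],0],[[0,0,0.018],0],[[0,0,0.014],0],[[0,0,0.01],0],[[0,0,0],0],[[0,0,0],0]]}}

```text
t: 19.93
position: [606.8, 154.8, 57.0]
ee_rot: [-179.5, 0.1, 178.0]
contact_force: [0.0, -0.4, 0.1]
grip_width: 53.0
```

```bash
python3 -c "
from h import *
goto([596,157.8,29],178.4)"
```

```text
t 19.93 pos [606.8 154.8  57. ] rot [-1.795e+02  1.000e-01  1.780e+02] w 53.0 F [ 0.  -0.4  0.1]
shift tool [0.0109 0.0028 0.0279] turn -0.4 rows>= 0.7
```

Request:
{"api": "step_arm", "payload": {"motion": [[[0.006,0.003,0.0],0],[[0.005,0,0.008],0],[[0.001,0,0.01],0],[[0,0,0.009],0],[[0,0,0],0],[[0,0,0],0],[[0,0,0],0],[[0,0,0],0]]}}

```text
t: 20.6
position: [595.8, 158.9, 31.0]
ee_rot: [-179.6, 0.4, 178.0]
contact_force: [0.7, 0.5, 0.3]
grip_width: 53.0
```

Request:
{"api": "step_arm", "payload": {"motion": [[[0,0,0.001],0],[[0,0,0],0],[[0,0,0],0],[[0,0,0],0],[[0,0,0],0],[[0,0,0],0],[[0,0,0],0],[[0,0,0],0]], "jaw": 0, "squeeze": 60}}

```text
t: 21.27
position: [596.4, 158.9, 30.4]
ee_rot: [-179.6, 0.5, 178.0]
contact_force: [-0.1, 0.2, -0.2]
grip_width: 33.0
```

Request:
{"api": "step_arm", "payload": {"motion": [[[0,0,-0.006],0],[[0,0,-0.006],0],[[0,0,-0.006],0],[[0,0,-0.002],0],[[0,0,0],0],[[0,0,0],0],[[0,0,0],0],[[0,0,0],0]]}}

```text
t: 21.93
position: [595.2, 158.9, 51.9]
ee_rot: [-179.6, 0.4, 178.0]
contact_force: [0.2, -0.1, -1.5]
grip_width: 33.3
```

Request:
{"api": "step_arm", "payload": {"motion": [[[0.015,0,0],0],[[0.015,0,0],0],[[0.015,0,0],0],[[0.015,0,0],0],[[0.01,0,-0.01],0],[[0,0,-0.02],0],[[0,0,-0.02],0],[[0,0,-0.015],0]]}}

```text
t: 22.6
position: [516.2, 160.6, 110.4]
ee_rot: [-179.4, -0.5, 177.9]
contact_force: [0.4, -0.6, -2.2]
grip_width: 32.9
```

```bash
cat >> h.py <<'E'
def trays():
    c=arm.capture("top");P=cloud(c);im=c["pixels"];hsv=cv2.cvtColor(im,cv2.COLOR_BGR2HSV);out={}
    for n,m,y0,y1 in(("blue",bluem(hsv),150,430),("red",redm(hsv),-430,-150)):
        g=(P[...,0]>250)&(P[...,0]<510)&(P[...,1]>y0)&(P[...,1]<y1)
        b=max(blobs((m>0).astype(np.uint8)*g.astype(np.uint8),200),key=lambda t:t[0][4]) if (m.astype(bool)&g).sum()>200 else None
        k=g&(P[...,2]>38)&(P[...,2]<60)
        r=cv2.minAreaRect(P[k][:,:2].astype(np.float32)) if k.sum()>10 else None
        print(n,"rim rect",[np.round(x,1) for x in r] if r else None,k.sum())
    return c
E
python3 - <<'E'
from h import *
c=trays();cv2.imwrite("pics/t3.png",cv2.resize(c["pixels"][140:310,150:450],(800,453),interpolation=cv2.INTER_CUBIC))
goto([400,200,170],178)
E
```

```text
blue rim rect [array([384.5, 305.8]), array([196.3, 156.1]), np.float64(86.7)] 253
red rim rect [array([ 374.2, -281. ]), array([156.3, 243.3]), np.float64(5.4)] 395
t 22.65 pos [518.4 161.1 113.8] rot [-179.4   -0.2  177.9] w 33.2 F [1.8 1.1 0.4]
shift tool [ 0.1199  0.0341 -0.0561] turn -0.1 rows>= 3.3
```

View pics/t3.png

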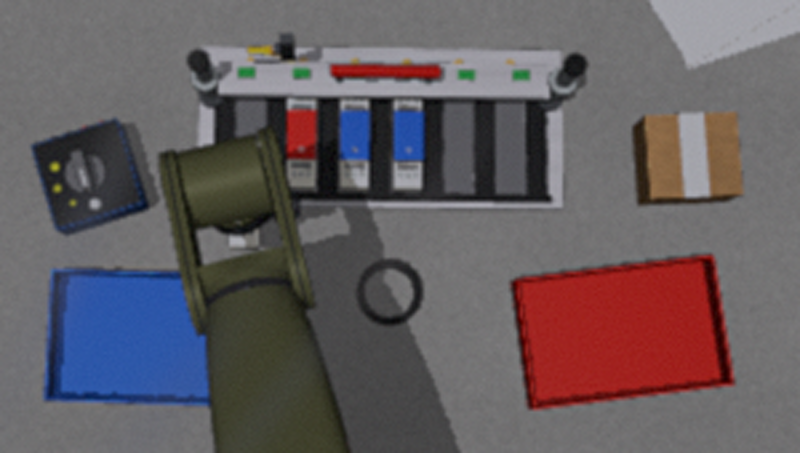

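The top view shows the blue tray still in place (left edge at crop 48,270) and the module in the gripper.

Request:
{"api": "step_arm", "payload": {"motion": [[[0.025,0.03,-0.004],0],[[0.025,0.03,0],0],[[0.025,0.03,0],0],[[0.025,0.03,0],0],[[0.025,0.03,0],1],[[0.02,0.03,0],0],[[0.005,0.01,0],0],[[0,0,0],0]]}}

```text
t: 23.32
position: [373.7, 363.7, 115.9]
ee_rot: [-179.6, 0.2, 176.4]
contact_force: [0.1, -0.1, -2.4]
grip_width: 33.2
```

```bash
python3 - <<'E'
from h import *
goto([366.5,355,60],176.6)
s=arm.read_state();c=arm.capture("wrist");cv2.imwrite("pics/w5.png",c["pixels"])
trays()
E
```

```text
t 23.32 pos [373.7 363.7 115.9] rot [-179.6    0.2  176.4] w 33.2 F [ 0.1 -0.1 -2.4]
shift tool [ 0.0069 -0.0087  0.0559] turn -0.2 rows>= 1.4
blue rim rect [array([383.2, 284.3]), array([241.3, 156.3]), np.float64(86.5)] 236
red rim rect [array([ 374.4, -280.4]), array([156.4, 242.3]), np.float64(5.4)] 397
```

View pics/w5.png

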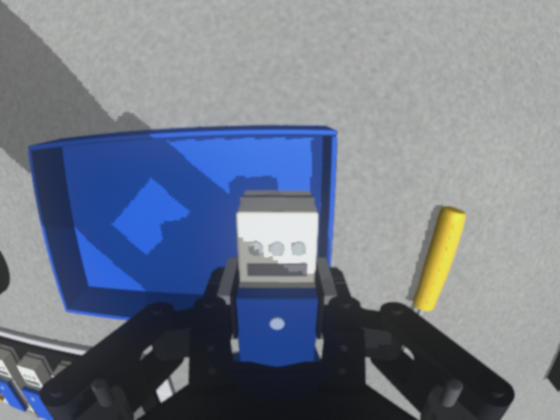

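Request:
{"api": "step_arm", "payload": {"motion": [[[0.007,-0.009,0.01],0],[[0.001,0,0.015],0],[[0.001,0,0.015],0],[[0.001,0,0.01],0],[[0,0,0],0],[[0,0,0],0],[[0,0,0],0],[[0,0,0],0]]}}

```text
t: 24.08
position: [370.2, 346.8, 64.3]
ee_rot: [-179.5, 0.4, 175.7]
contact_force: [0.3, 0.7, -2.1]
grip_width: 33.0
```

```bash
python3 - <<'E'
from h import *
goto([366.5,355,24],176.6)
E
```

```text
t 24.08 pos [370.2 346.8  64.3] rot [-179.5    0.4  175.7] w 33.0 F [ 0.3  0.7 -2.1]
shift tool [0.0046 0.0083 0.0402] turn -0.9 rows>= 1.0
```

Request:
{"api": "step_arm", "payload": {"motion": [[[0.004,0.006,0],0],[[0.002,0,0.01],0],[[0.001,0,0.01],0],[[0.001,0,0.01],0],[[0,0,0.006],0],[[0,0,0],0],[[0,0,0],0],[[0,0,0],0]]}}

```text
t: 24.75
position: [362.9, 354.8, 25.8]
ee_rot: [-179.6, 0.5, 175.8]
contact_force: [-0.5, 0.4, -3.5]
grip_width: 33.1
```

```bash
python3 - <<'E'
from h import *
goto([366.5,355,23.5],176.6)
E
```

```text
t 24.75 pos [362.9 354.8  25.8] rot [-179.6    0.5  175.8] w 33.1 F [-0.5  0.4 -3.5]
shift tool [-0.0035  0.0004  0.0024] turn -0.8 rows>= 0.1
```

Request:
{"api": "step_arm", "payload": {"motion": [[[-0.003,0,0.002],0],[[0,0,0.001],0],[[0,0,0],0],[[0,0,0],0],[[0,0,0],0],[[0,0,0],0],[[0,0,0],0],[[0,0,0],0]]}}

```text
t: 25.42
position: [367.7, 355.3, 24.2]
ee_rot: [-179.7, 0.7, 175.7]
contact_force: [-0.5, 0.0, -1.6]
grip_width: 33.3
```

Request:
{"api": "step_arm", "payload": {"motion": [[[0,0,0],0],[[0,0,0],0],[[0,0,0],0],[[0,0,0],0],[[0,0,-0.01],0],[[0,0,-0.02],0],[[0,0,-0.03],0],[[0,0,-0.03],0]], "jaw": 0.62}}

```text
t: 26.08
position: [363.7, 353.4, 113.2]
ee_rot: [-179.3, 0.2, 175.8]
contact_force: [0.5, 0.3, 0.8]
grip_width: 53.1
```

Request:
{"api": "step_arm", "payload": {"motion": [[[0,0,-0.03],0],[[0,0,-0.03],0],[[0,0,-0.015],0],[[0,0,0],0],[[0,0,0],0],[[0,0,0],0],[[0,0,0],0],[[0,0,0],0]]}}

```text
t: 26.75
position: [365.2, 356.0, 202.1]
ee_rot: [-179.8, 0.8, 175.8]
contact_force: [-0.4, 0.5, 0.5]
grip_width: 52.8
```

```bash
python3 - <<'E'
from h import *
goto([593,94,150],178.4)
s=arm.read_state();c=arm.capture("wrist");cv2.imwrite("pics/w6.png",c["pixels"])
trays()
E
```

```text
t 26.75 pos [365.2 356.  202.1] rot [-179.8    0.8  175.8] w 52.8 F [-0.4  0.5  0.5]
shift tool [-0.2457 -0.2443  0.0563] turn -2.6 rows>= 8.4
blue rim rect [array([383.3, 283.9]), array([241.1, 156.2]), np.float64(86.6)] 508
red rim rect [array([ 374.3, -280.6]), array([156. , 243.1]), np.float64(5.5)] 399
```

View pics/w6.png

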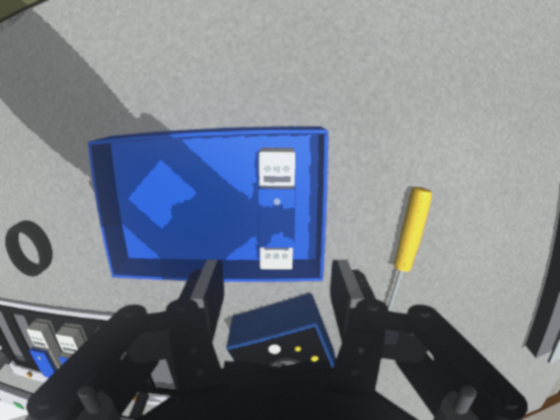

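The first blue module lies flat on the tray floor at px (277,210). On to the red one.

Request:
{"api": "step_arm", "payload": {"motion": [[[-0.031,-0.031,0.002],0],[[-0.031,-0.031,0.002],0],[[-0.031,-0.031,0.002],0],[[-0.031,-0.031,0.002],0],[[-0.031,-0.031,0.002],0],[[-0.031,-0.031,0.002],0],[[-0.025,-0.031,0.002],-2],[[-0.02,-0.02,0.002],0]]}}

```text
t: 27.52
position: [572.2, 109.3, 180.6]
ee_rot: [-179.7, 0.1, 178.7]
contact_force: [0.5, 0.8, 0.3]
grip_width: 53.0
```

```bash
python3 - <<'E'
from h import *
goto([594,94,120],178.4)
E
```

```text
t 27.52 pos [572.2 109.3 180.6] rot [-1.797e+02  1.000e-01  1.787e+02] w 53.0 F [0.5 0.8 0.3]
shift tool [-0.0221 -0.0145  0.0607] turn 0.3 rows>= 1.6
```

Request:
{"api": "step_arm", "payload": {"motion": [[[-0.007,-0.007,0.02],0],[[-0.007,-0.007,0.02],0],[[-0.001,0,0.02],0],[[0.001,0,0.02],0],[[0.001,0,0.02],0],[[0.001,0,0.01],0],[[0,0,0],0],[[0,0,0],0]]}}

```text
t: 28.18
position: [585.9, 84.8, 58.7]
ee_rot: [-179.6, -0.5, 178.1]
contact_force: [0.9, 0.3, 0.1]
grip_width: 53.2
```

```bash
python3 - <<'E'
from h import *
goto([594,94,29],178.4)
E
```

```text
t 28.18 pos [585.9  84.8  58.7] rot [-179.6   -0.5  178.1] w 53.2 F [0.9 0.3 0.1]
shift tool [-0.008   0.0097  0.0296] turn -0.3 rows>= 0.8
```

Request:
{"api": "step_arm", "payload": {"motion": [[[-0.004,0.006,0],0],[[-0.004,0.004,0],0],[[0,0,0.01],0],[[0,0,0.01],0],[[0,0,0.008],0],[[0,0,0],0],[[0,0,0],0],[[0,0,0],0]]}}

```text
t: 28.85
position: [598.3, 96.9, 32.6]
ee_rot: [-179.6, -0.1, 178.2]
contact_force: [-0.1, -0.6, -0.3]
grip_width: 53.0
```

```bash
python3 - <<'E'
from h import *
goto([594,94,29],178.4)
E
```

```text
t 28.85 pos [598.3  96.9  32.6] rot [-1.796e+02 -1.000e-01  1.782e+02] w 53.0 F [-0.1 -0.6 -0.3]
shift tool [ 0.0042 -0.003   0.0036] turn -0.2 rows>= 0.2
```

Request:
{"api": "step_arm", "payload": {"motion": [[[0.004,-0.003,0.002],0],[[0,0,0],0],[[0,0,0],0],[[0,0,0],0],[[0,0,0],0],[[0,0,0],0],[[0,0,0],0],[[0,0,0],0]]}}

```text
t: 29.52
position: [594.3, 93.2, 31.7]
ee_rot: [-179.6, 0.1, 178.1]
contact_force: [0.4, 0.5, 0.7]
grip_width: 52.7
```

Request:
{"api": "step_arm", "payload": {"motion": [[[0,0,0],0],[[0,0,0],0],[[0,0,0],0],[[0,0,0],0],[[0,0,0],0],[[0,0,0],0],[[0,0,0],0],[[0,0,0],0]], "jaw": 0}}

```text
t: 30.18
position: [594.6, 93.4, 32.2]
ee_rot: [-179.6, 0.1, 178.1]
contact_force: [-0.5, 0.2, -0.1]
grip_width: 33.3
```

Request:
{"api": "step_arm", "payload": {"motion": [[[0,0,-0.006],0],[[0,0,-0.006],0],[[0,0,-0.006],0],[[0,0,-0.002],0],[[0,0,0],0],[[0,0,0],0],[[0,0,0],0],[[0,0,0],0]]}}

```text
t: 30.85
position: [592.5, 93.4, 52.2]
ee_rot: [-179.6, -0.2, 178.1]
contact_force: [-0.1, -0.2, -2.0]
grip_width: 33.1
```

Request:
{"api": "step_arm", "payload": {"motion": [[[0.015,0,0],0],[[0.015,0,0],0],[[0.015,0,0],0],[[0.015,0,0],0],[[0.01,0,-0.01],0],[[0,0,-0.02],0],[[0,0,-0.025],0],[[0,0,-0.02],0]]}}

```text
t: 31.52
position: [513.2, 95.6, 120.4]
ee_rot: [-179.5, -1.2, 178.1]
contact_force: [1.1, 0.4, -2.4]
grip_width: 33.3
```

```bash
python3 - <<'E'
from h import *
trays()
goto([353,-282.5,130],178.4)
E
```

```text
blue rim rect [array([383.1, 284.1]), array([241.2, 156.1]), np.float64(86.6)] 703
red rim rect [array([ 374.4, -281.1]), array([156. , 242.8]), np.float64(5.4)] 395
t 31.57 pos [516.   95.9 124.9] rot [-179.5   -0.8  178.1] w 33.4 F [2.4 0.3 0.7]
shift tool [ 0.1505 -0.3835  0.    ] turn -0.3 rows>= 9.9
```

Request:
{"api": "step_arm", "payload": {"motion": [[[0.014,-0.035,0],0],[[0.014,-0.035,0],0],[[0.014,-0.035,0],0],[[0.014,-0.035,0],0],[[0.014,-0.035,0],0],[[0.014,-0.035,0],0],[[0.014,-0.035,0],0],[[0.014,-0.035,0],0]]}}

```text
t: 32.23
position: [395.6, -185.0, 127.6]
ee_rot: [-179.6, -0.1, 179.0]
contact_force: [1.5, 0.2, -2.8]
grip_width: 32.8
```

Request:
{"api": "step_arm", "payload": {"motion": [[[0.014,-0.035,0],0],[[0.014,-0.035,0],0],[[0.008,-0.014,0],-3],[[0,0,0],-4],[[0,0,0],0],[[0,0,0],0],[[0,0,0],0],[[0,0,0],0]]}}

```text
t: 32.9
position: [350.9, -277.7, 124.2]
ee_rot: [-179.5, -0.3, -174.5]
contact_force: [-0.4, 0.5, -2.9]
grip_width: 32.8
```

```bash
python3 - <<'E'
from h import *
goto([353,-282.5,70],185.4)
c=trays()
c=arm.capture("wrist");cv2.imwrite("pics/w7.png",c["pixels"])
E
```

```text
t 32.9 pos [ 350.9 -277.7  124.2] rot [-179.5   -0.3 -174.5] w 32.8 F [-0.4  0.5 -2.9]
shift tool [-0.0019 -0.0045  0.0542] turn 0.1 rows>= 1.3
blue rim rect [array([383.1, 283.7]), array([240.8, 156.2]), np.float64(86.4)] 732
red rim rect [array([ 362.1, -249.7]), array([156.2, 213.6]), np.float64(5.2)] 118
```

View pics/w7.png

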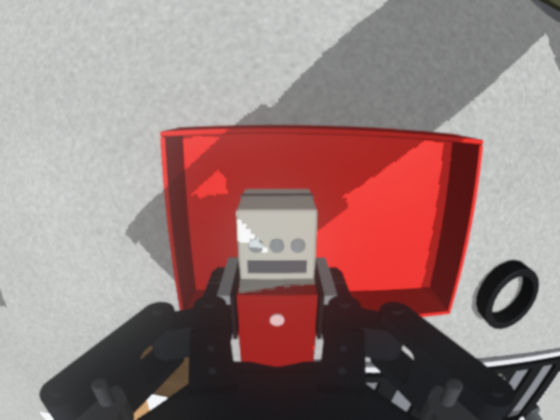

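The picture shows the red tray has shifted: its near rim runs from (163,132) to (482,141), so it is no longer centred under the module. Re-measuring.

```bash
python3 - <<'E'
from h import *
s=arm.read_state();c=arm.capture("wrist")
a,b,d=wpts(c,[(163,131),(483,141),(453,314)],50,s)
print(a.round(1),b.round(1),d.round(1))
u=(b-a);print(np.linalg.norm(u),np.degrees(np.arctan2(u[1],u[0]))-90,np.linalg.norm(d-b))
ctr=(a+b)/2; n=np.array([u[1],-u[0],0])/np.linalg.norm(u); print("centre",(ctr+78*n).round(1))
t=arm.capture("top");cv2.imwrite("pics/t4.png",cv2.resize(t["pixels"][140:310,150:450],(800,453),interpolation=cv2.INTER_CUBIC))
E
```

```text
[ 291.4 -363.    50. ] [ 270.2 -127.2   50. ] [ 424.6 -108.3   50. ]
236.74759983723328 5.154294649978169 155.58534053884
centre [ 358.5 -238.    50. ]
```

View pics/t4.png

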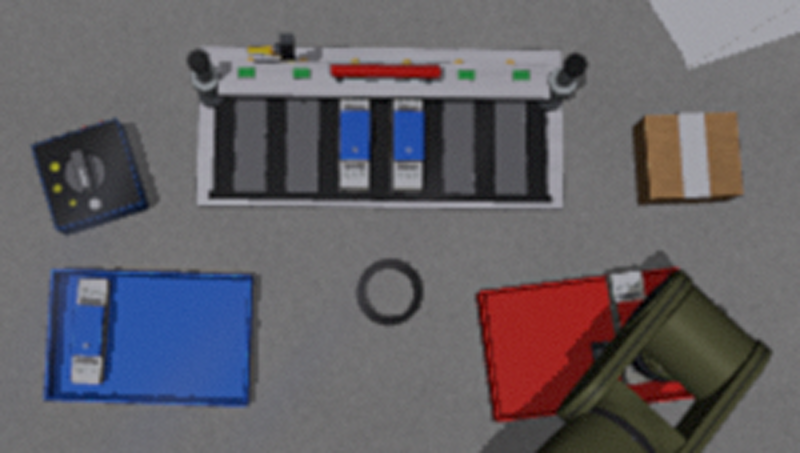

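Request:
{"api": "step_arm", "payload": {"motion": [[[0.004,0.015,0],0],[[0.004,0.015,0],0],[[0.002,0.008,0.01],0],[[0,0,0.015],0],[[0,0,0.015],0],[[0,0,0],0],[[0,0,0],0],[[0,0,0],0]]}}

```text
t: 33.77
position: [338.6, -238.5, 82.5]
ee_rot: [-179.3, -0.1, -174.3]
contact_force: [-0.3, -0.1, -1.5]
grip_width: 33.1
```

```bash
python3 - <<'E'
from h import *
goto([338,-240.5,26],185.2)
s=arm.read_state();c=arm.capture("wrist");cv2.imwrite("pics/w8.png",c["pixels"])
E
```

```text
t 33.77 pos [ 338.6 -238.5   82.5] rot [-1.793e+02 -1.000e-01 -1.743e+02] w 33.1 F [-0.3 -0.1 -1.5]
shift tool [ 0.0007 -0.0012  0.0565] turn 0.5 rows>= 1.4
```

View pics/w8.png

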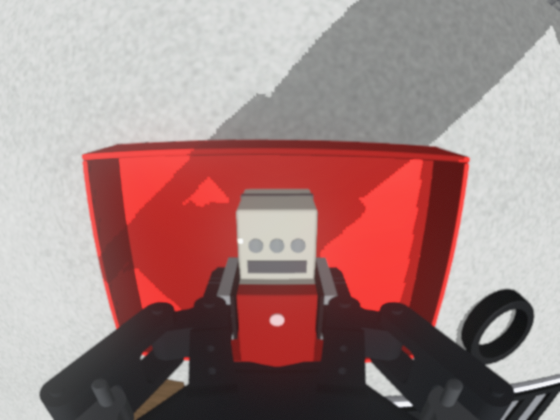

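The module is now centred over the red tray (rim 85 to 468, module 277). Descending.

Request:
{"api": "step_arm", "payload": {"motion": [[[0,-0.001,0.012],0],[[0.001,0,0.012],0],[[0.001,0,0.012],0],[[0.001,0,0.012],0],[[0,0,0.004],0],[[0,0,0],0],[[0,0,0],0],[[0,0,0],0]]}}

```text
t: 34.48
position: [341.5, -246.3, 37.0]
ee_rot: [-178.6, 0.5, -174.3]
contact_force: [0.2, 0.3, -2.2]
grip_width: 32.8
```

```bash
python3 - <<'E'
from h import *
goto([338,-240.5,24.5],185.2)
E
```

```text
t 34.48 pos [ 341.5 -246.3   37. ] rot [-178.6    0.5 -174.3] w 32.8 F [ 0.2  0.3 -2.2]
shift tool [0.0031 0.0064 0.0124] turn 0.5 rows>= 0.3
```

Request:
{"api": "step_arm", "payload": {"motion": [[[0.001,0.004,0.006],0],[[0,0,0.005],0],[[0,0,0.002],0],[[0,0,0],0],[[0,0,0],0],[[0,0,0],0],[[0,0,0],0],[[0,0,0],0]]}}

```text
t: 35.15
position: [341.8, -243.6, 25.3]
ee_rot: [-178.4, 0.7, -174.3]
contact_force: [-0.8, -0.3, -3.3]
grip_width: 32.8
```

Request:
{"api": "step_arm", "payload": {"motion": [[[0,0,0.001],0],[[0,0,0],0],[[0,0,0],0],[[0,0,0],0],[[0,0,0],0],[[0,0,0],0],[[0,0,0],0],[[0,0,0],0]], "jaw": 0.62}}

```text
t: 35.82
position: [344.2, -245.8, 27.0]
ee_rot: [-178.1, 0.9, -174.3]
contact_force: [0.6, 1.0, 0.2]
grip_width: 52.9
```

Request:
{"api": "step_arm", "payload": {"motion": [[[0,0,-0.01],0],[[0,0,-0.02],0],[[0,0,-0.03],0],[[0,0,-0.03],0],[[0,0,-0.03],0],[[0,0,-0.03],0],[[0,0,-0.015],0],[[0,0,0],0]]}}

```text
t: 36.48
position: [339.0, -238.6, 202.0]
ee_rot: [-178.3, 0.8, -174.3]
contact_force: [0.2, 1.1, 0.6]
grip_width: 53.0
```

```bash
python3 - <<'E'
from h import *
goto([592,29.6,180],178.4)
s=arm.read_state();c=arm.capture("wrist");cv2.imwrite("pics/w9.png",c["pixels"])
E
```

```text
t 36.48 pos [ 339.  -238.6  202. ] rot [-178.3    0.8 -174.3] w 53.0 F [0.2 1.1 0.6]
shift tool [-0.2782  0.2424  0.0186] turn 7.3 rows>= 8.9
```

View pics/w9.png

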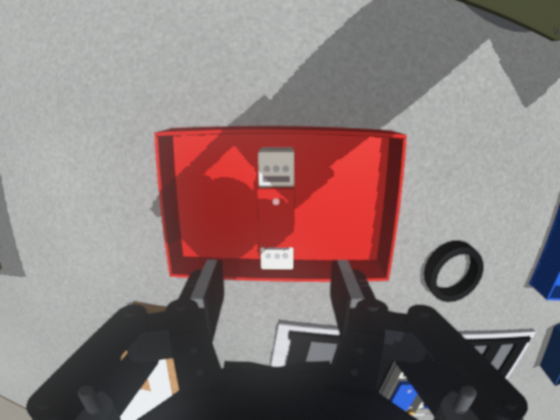

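The red module lies on the red tray floor, centred at px (276,205). Next is the blue module at y≈30.

Request:
{"api": "step_arm", "payload": {"motion": [[[-0.033,0.028,0],0],[[-0.033,0.028,0],0],[[-0.033,0.028,0],0],[[-0.033,0.028,0],0],[[-0.033,0.028,0],0],[[-0.033,0.028,0],0],[[-0.033,0.028,0],0],[[-0.02,0.015,0],7]]}}

```text
t: 37.2
position: [559.6, -10.1, 185.4]
ee_rot: [-178.4, 0.1, 177.6]
contact_force: [-0.5, 0.1, -0.5]
grip_width: 53.5
```

```bash
python3 - <<'E'
from h import *
goto([592,29.6,130],178.4)
E
```

```text
t 37.2 pos [559.6 -10.1 185.4] rot [-1.784e+02  1.000e-01  1.776e+02] w 53.5 F [-0.5  0.1 -0.5]
shift tool [-0.0306  0.0425  0.0544] turn -0.8 rows>= 1.8
```

Request:
{"api": "step_arm", "payload": {"motion": [[[-0.015,0.02,0.01],-0.8],[[-0.01,0.016,0.015],0],[[-0.004,0.004,0.015],0],[[0,0,0.015],0],[[0,0,0],0],[[0,0,0],0],[[0,0,0],0],[[0,0,0],0]]}}

```text
t: 37.87
position: [587.0, 35.6, 113.1]
ee_rot: [-178.5, -1.1, 178.6]
contact_force: [-0.2, -0.1, 0.3]
grip_width: 52.9
```

```bash
python3 - <<'E'
from h import *
goto([592,29.6,29],178.4)
s=arm.read_state();c=arm.capture("wrist");im=c["pixels"];cv2.imwrite("pics/w10.png",im)
hsv=cv2.cvtColor(im,cv2.COLOR_BGR2HSV)
for st,ce,r in blobs(bluem(hsv),500): print(st,ce.round(0),wpts(c,[r[0]],62,s).round(1))
E
```

```text
t 37.87 pos [587.   35.6 113.1] rot [-178.5   -1.1  178.6] w 52.9 F [-0.2 -0.1  0.3]
shift tool [-0.0067 -0.0036  0.0841] turn 0.2 rows>= 2.0
[ 426    0  134   85 8655] [499.  33.] [[451.9 183.9  62. ]]
[ 536  153   24  117 2293] [549. 208.] [[572.9 253.4  62. ]]
[ 152  227   53   79 2904] [176. 259.] [[607.1 -33.7  62. ]]
[ 244  232   55   79 3942] [271. 271.] [[611.8  29.5  62. ]]
```

View pics/w10.png

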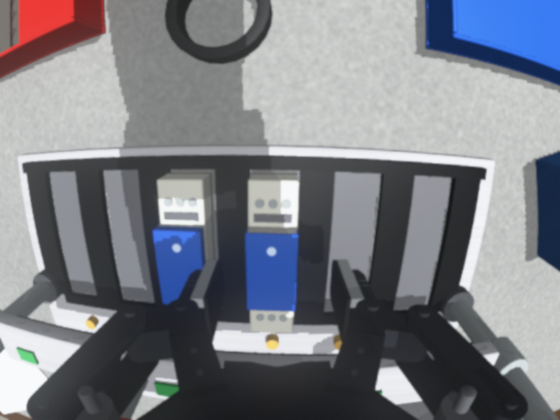

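Request:
{"api": "step_arm", "payload": {"motion": [[[-0.003,-0.006,0.01],0],[[0,0,0.012],0],[[0,0,0.012],0],[[0,0,0.012],0],[[0,0,0],0],[[0,0,0],0],[[0,0,0],0],[[0,0,0],0]]}}

```text
t: 38.58
position: [590.0, 25.8, 64.5]
ee_rot: [-178.4, -0.9, 178.5]
contact_force: [0.4, -0.2, -0.2]
grip_width: 52.9
```

```bash
python3 - <<'E'
from h import *
goto([591,29.6,30],178.4)
E
```

```text
t 38.58 pos [590.   25.8  64.5] rot [-178.4   -0.9  178.5] w 52.9 F [ 0.4 -0.2 -0.2]
shift tool [-0.0014  0.0048  0.0344] turn 0.1 rows>= 0.8
```

Request:
{"api": "step_arm", "payload": {"motion": [[[0,0.004,0],0],[[0,0,0.01],0],[[0,0,0.01],0],[[0,0,0.009],0],[[0,0,0.003],0],[[0,0,0],0],[[0,0,0],0],[[0,0,0],0]]}}

```text
t: 39.25
position: [590.1, 29.8, 29.6]
ee_rot: [-178.5, -0.8, 178.5]
contact_force: [0.8, 0.2, 0.1]
grip_width: 53.2
```

Request:
{"api": "step_arm", "payload": {"motion": [[[0,0,0],0],[[0,0,0],0],[[0,0,0],0],[[0,0,0],0],[[0,0,0],0],[[0,0,0],0],[[0,0,0],0],[[0,0,0],0]]}}

```text
t: 39.92
position: [591.5, 29.6, 31.5]
ee_rot: [-178.4, -0.6, 178.5]
contact_force: [-0.7, 0.3, -0.7]
grip_width: 52.9
```

Request:
{"api": "step_arm", "payload": {"motion": [[[0,0,0],0],[[0,0,0],0],[[0,0,0],0],[[0,0,0],0],[[0,0,0],0],[[0,0,0],0],[[0,0,0],0],[[0,0,0],0]], "jaw": 0}}

```text
t: 40.58
position: [591.7, 29.8, 32.0]
ee_rot: [-178.5, -0.6, 178.5]
contact_force: [-0.4, -0.8, 1.4]
grip_width: 32.9
```

Request:
{"api": "step_arm", "payload": {"motion": [[[0,0,-0.006],0],[[0,0,-0.006],0],[[0,0,-0.006],0],[[0,0,-0.002],0],[[0,0,0],0],[[0,0,0],0],[[0,0,0],0],[[0,0,0],0]]}}

```text
t: 41.25
position: [590.5, 30.4, 52.7]
ee_rot: [-178.5, -0.8, 178.5]
contact_force: [-0.6, 0.4, -1.5]
grip_width: 33.1
```

Request:
{"api": "step_arm", "payload": {"motion": [[[0.015,0,0],0],[[0.015,0,0],0],[[0.015,0,0],0],[[0.015,0,0],0],[[0.01,0,-0.01],0],[[0,0,-0.02],0],[[0,0,-0.025],0],[[0,0,-0.02],0]]}}

```text
t: 41.92
position: [512.0, 34.3, 121.8]
ee_rot: [-178.5, -1.8, 178.5]
contact_force: [-0.1, -0.1, -1.9]
grip_width: 33.2
```

```bash
python3 - <<'E'
from h import *
trays()
goto([361.5,286,120],176.6)
E
```

```text
blue rim rect [array([383.1, 283.9]), array([241.2, 156.1]), np.float64(86.6)] 722
red rim rect [array([ 362.3, -250.8]), array([155.9, 215.8]), np.float64(5.3)] 629
t 41.97 pos [514.7  34.3 126.2] rot [-178.5   -1.4  178.5] w 33.2 F [2.3 0.4 1. ]
shift tool [0.1595 0.2478 0.0034] turn 1.9 rows>= 7.1
```

Request:
{"api": "step_arm", "payload": {"motion": [[[0.021,0.033,0],0],[[0.021,0.033,0],0],[[0.021,0.033,0],0],[[0.021,0.033,0],0],[[0.021,0.033,0],1],[[0.021,0.033,0],1],[[0.012,0.018,0],0],[[0,0,0],0]]}}

```text
t: 42.63
position: [382.2, 261.3, 122.7]
ee_rot: [-178.5, -0.8, 175.9]
contact_force: [0.8, -0.4, -2.5]
grip_width: 33.1
```

```bash
python3 - <<'E'
from h import *
trays()
goto([362.2,285.2,70],176.6)
E
```

```text
blue rim rect [array([383.3, 284.4]), array([241.8, 156.1]), np.float64(86.6)] 290
red rim rect [array([ 362.2, -250.7]), array([156.5, 216.3]), np.float64(5.3)] 648
t 42.68 pos [382.8 260.1 122.5] rot [-178.5   -0.8  175.9] w 32.9 F [-0.4 -0.1 -1.9]
shift tool [0.0217 0.0249 0.0521] turn -0.7 rows>= 1.5
```

Request:
{"api": "step_arm", "payload": {"motion": [[[0.01,0.012,0],0],[[0.01,0.012,0.01],-0.7],[[0.001,0,0.015],0],[[0,0,0.015],0],[[0,0,0.01],0],[[0,0,0],0],[[0,0,0],0],[[0,0,0],0]]}}

```text
t: 43.35
position: [365.8, 281.0, 68.2]
ee_rot: [-178.3, -0.6, 176.4]
contact_force: [1.2, -0.1, -1.8]
grip_width: 33.2
```

```bash
python3 - <<'E'
from h import *
trays()
goto([362.2,285.2,25],176.6)
E
```

```text
blue rim rect [array([383.1, 283.7]), array([240.8, 156.2]), np.float64(86.5)] 360
red rim rect [array([ 362.4, -250.2]), array([156. , 215.7]), np.float64(5.5)] 658
t 43.4 pos [366.  281.1  68.5] rot [-178.4   -0.6  176.4] w 33.2 F [ 0.4  0.3 -1.5]
shift tool [0.0036 0.0051 0.0435] turn -0.2 rows>= 1.1
```

Request:
{"api": "step_arm", "payload": {"motion": [[[0.003,0.004,0.005],0],[[0.001,0,0.012],0],[[0,0,0.012],0],[[0,0,0.009],0],[[0,0,0.002],0],[[0,0,0],0],[[0,0,0],0],[[0,0,0],0]]}}

```text
t: 44.07
position: [365.7, 287.3, 31.4]
ee_rot: [-178.7, -0.1, 176.3]
contact_force: [0.8, -0.2, -2.3]
grip_width: 32.8
```

Request:
{"api": "step_arm", "payload": {"motion": [[[0,0,0],0],[[0,0,0],0],[[0,0,0],0],[[0,0,0],0],[[0,0,0],0],[[0,0,0],0],[[0,0,0],0],[[0,0,0],0]]}}

```text
t: 44.73
position: [367.2, 288.4, 33.9]
ee_rot: [-178.9, 0.1, 176.3]
contact_force: [-0.0, 0.1, -2.2]
grip_width: 33.2
```

Request:
{"api": "step_arm", "payload": {"motion": [[[0.003,-0.002,0.004],0],[[0,0,0.003],0],[[0,0,0.003],0],[[0,0,0],0],[[0,0,0],0],[[0,0,0],0],[[0,0,0],0],[[0,0,0],0]]}}

```text
t: 45.4
position: [364.7, 286.7, 24.1]
ee_rot: [-178.9, 0.2, 176.2]
contact_force: [-0.8, -0.7, 1.0]
grip_width: 33.1
```

Request:
{"api": "step_arm", "payload": {"motion": [[[0,0,0],0],[[0,0,0],0],[[0,0,0],0],[[0,0,0],0],[[0,0,-0.01],0],[[0,0,-0.02],0],[[0,0,-0.03],0],[[0,0,-0.03],0]], "jaw": 0.6}}

```text
t: 46.07
position: [359.9, 285.3, 110.8]
ee_rot: [-178.4, -0.5, 176.2]
contact_force: [0.9, 0.5, 0.2]
grip_width: 51.3
```

Request:
{"api": "step_arm", "payload": {"motion": [[[0,0,-0.03],0],[[0,0,-0.03],0],[[0,0,-0.015],0],[[0,0,0],0],[[0,0,0],0],[[0,0,0],0],[[0,0,0],0],[[0,0,0],0]]}}

```text
t: 46.73
position: [362.3, 288.6, 198.5]
ee_rot: [-178.9, 0.1, 176.3]
contact_force: [-0.5, -0.5, -0.5]
grip_width: 50.9
```

```bash
python3 - <<'E'
from h import *
goto([588.5,-34.5,180],178.4)
s=arm.read_state();c=arm.capture("wrist");cv2.imwrite("pics/w11.png",c["pixels"])
E
```

```text
t 46.73 pos [362.3 288.6 198.5] rot [-1.789e+02  1.000e-01  1.763e+02] w 50.9 F [-0.5 -0.5 -0.5]
shift tool [-0.2467 -0.3073  0.0249] turn -2.1 rows>= 9.5
```

View pics/w11.png

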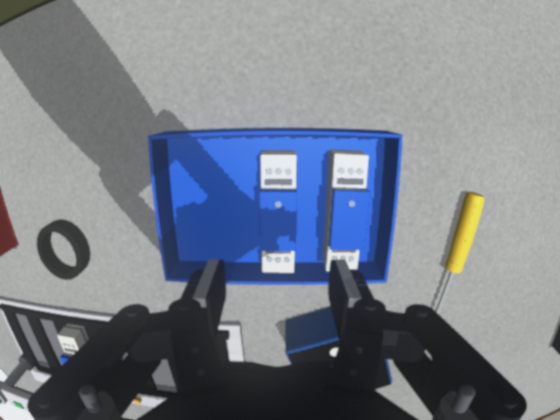

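Two blue modules lie side by side on the floor at (278,210) and (347,210), with the left slot free. Now the last one.

Request:
{"api": "step_arm", "payload": {"motion": [[[-0.025,-0.031,0],0],[[-0.025,-0.031,0],0],[[-0.025,-0.031,0],0],[[-0.025,-0.031,0],0],[[-0.025,-0.031,0],0],[[-0.025,-0.031,0],0],[[-0.025,-0.031,0],-1],[[-0.025,-0.031,0],-1]], "jaw": 0.62}}

```text
t: 47.45
position: [545.7, 24.2, 190.4]
ee_rot: [-178.8, -1.0, 179.3]
contact_force: [0.7, 0.1, -0.2]
grip_width: 53.3
```

```bash
python3 - <<'E'
from h import *
goto([588.5,-34.5,120],178.4)
E
```

```text
t 47.45 pos [545.7  24.2 190.4] rot [-178.8   -1.   179.3] w 53.3 F [ 0.7  0.1 -0.2]
shift tool [-0.0448 -0.0567  0.0708] turn 0.9 rows>= 2.4
```

Request:
{"api": "step_arm", "payload": {"motion": [[[-0.02,-0.025,0.01],0],[[-0.015,-0.02,0.015],0],[[-0.005,-0.006,0.015],0],[[0,0,0.015],0],[[0,0,0.005],0],[[0,0,0],0],[[0,0,0],0],[[0,0,0],0]]}}

```text
t: 48.12
position: [585.0, -39.8, 119.2]
ee_rot: [-178.8, -1.8, 178.7]
contact_force: [-0.2, 0.5, 1.0]
grip_width: 52.9
```

```bash
python3 - <<'E'
from h import *
goto([588.5,-34.5,65],178.4)
s=arm.read_state();c=arm.capture("wrist");im=c["pixels"];cv2.imwrite("pics/w12.png",im)
hsv=cv2.cvtColor(im,cv2.COLOR_BGR2HSV)
for st,ce,r in blobs(bluem(hsv),500): print(st,ce.round(0),wpts(c,[r[0]],62,s).round(1))
E
```

```text
t 48.12 pos [585.  -39.8 119.2] rot [-178.8   -1.8  178.7] w 52.9 F [-0.2  0.5  1. ]
shift tool [-0.0051  0.0065  0.0539] turn 0.3 rows>= 1.3
[ 491    0   69   86 5103] [527.  37.] [[440.2 148.8  62. ]]
[ 261  227   54   81 3996] [287. 266.] [[609.  -34.5  62. ]]
```

View pics/w12.png

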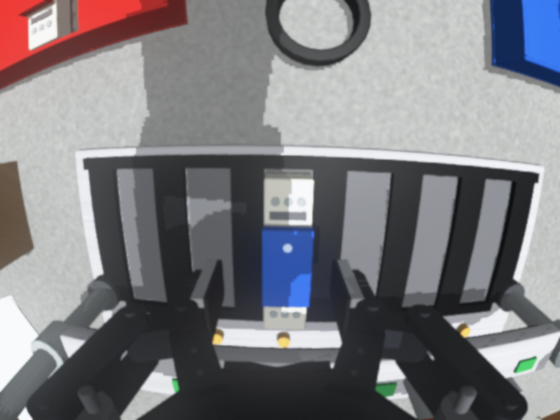

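The last module is at px (287,266), world (609,-34.5).

Request:
{"api": "step_arm", "payload": {"motion": [[[-0.002,0.005,0.01],0],[[0,0,0.012],0],[[0,0,0.012],0],[[0,0,0.012],0],[[0,0,0],0],[[0,0,0],0],[[0,0,0],0],[[0,0,0],0]]}}

```text
t: 48.83
position: [586.5, -33.2, 70.5]
ee_rot: [-178.8, -1.6, 178.9]
contact_force: [0.6, 0.2, -0.3]
grip_width: 53.1
```

```bash
python3 - <<'E'
from h import *
goto([588,-34.5,30],178.4)
E
```

```text
t 48.83 pos [586.5 -33.2  70.5] rot [-178.8   -1.6  178.9] w 53.1 F [ 0.6  0.2 -0.3]
shift tool [-0.0027 -0.0004  0.0404] turn 0.5 rows>= 1.0
```

Request:
{"api": "step_arm", "payload": {"motion": [[[-0.001,-0.001,0.01],0],[[0,0,0.01],0],[[0,0,0.01],0],[[0,0,0.009],0],[[0,0,0],0],[[0,0,0],0],[[0,0,0],0],[[0,0,0],0]]}}

```text
t: 49.5
position: [586.7, -35.7, 27.5]
ee_rot: [-178.8, -1.6, 178.9]
contact_force: [0.5, 0.2, 0.0]
grip_width: 53.0
```

```bash
python3 - <<'E'
from h import *
goto([588,-34.5,31],178.4)
E
```

```text
t 49.5 pos [586.7 -35.7  27.5] rot [-178.8   -1.6  178.9] w 53.0 F [0.5 0.2 0. ]
shift tool [-0.0012  0.0011 -0.0035] turn 0.5 rows>= 0.1
```

Request:
{"api": "step_arm", "payload": {"motion": [[[0,0.001,-0.002],0],[[0,0,0],0],[[0,0,0],0],[[0,0,0],0],[[0,0,0],0],[[0,0,0],0],[[0,0,0],0],[[0,0,0],0]], "jaw": 0}}

```text
t: 50.17
position: [587.4, -34.3, 31.2]
ee_rot: [-178.8, -1.5, 178.9]
contact_force: [-0.7, 0.6, -0.2]
grip_width: 33.2
```

Request:
{"api": "step_arm", "payload": {"motion": [[[0,0,-0.006],0],[[0,0,-0.006],0],[[0,0,-0.006],0],[[0,0,-0.002],0],[[0,0,0],0],[[0,0,0],0],[[0,0,0],0],[[0,0,0],0]]}}

```text
t: 50.83
position: [588.3, -34.0, 54.0]
ee_rot: [-178.8, -1.4, 178.9]
contact_force: [0.3, 0.3, -1.6]
grip_width: 33.4
```

Request:
{"api": "step_arm", "payload": {"motion": [[[0.015,0,0],0],[[0.015,0,0],0],[[0.015,0,0],0],[[0.015,0,0],0],[[0.01,0,-0.01],0],[[0,0,-0.02],0],[[0,0,-0.025],0],[[0,0,-0.02],0]]}}

```text
t: 51.5
position: [510.7, -30.1, 123.8]
ee_rot: [-178.9, -2.4, 178.8]
contact_force: [0.9, -0.8, -1.9]
grip_width: 33.6
```

```bash
python3 - <<'E'
from h import *
trays()
goto([358,215.5,120],176.6)
E
```

```text
blue rim rect [array([383.1, 284.2]), array([240.9, 156. ]), np.float64(86.5)] 1075
red rim rect [array([ 362.3, -250.5]), array([156. , 214.8]), np.float64(5.5)] 636
t 51.55 pos [513.5 -30.4 128.3] rot [-178.9   -2.   178.9] w 33.2 F [2.8 0.  1.4]
shift tool [0.16   0.243  0.0091] turn 2.3 rows>= 7.0
```

Request:
{"api": "step_arm", "payload": {"motion": [[[0.021,0.032,0],0],[[0.021,0.032,0],0],[[0.021,0.032,0],0],[[0.021,0.032,0],0],[[0.021,0.032,0],1],[[0.021,0.032,0],1],[[0.018,0.025,0],0],[[0,0,0],0]]}}

```text
t: 52.22
position: [373.1, 196.6, 127.2]
ee_rot: [-178.8, -1.5, 176.2]
contact_force: [0.6, -0.5, -1.4]
grip_width: 33.2
```

```bash
python3 - <<'E'
from h import *
trays()
goto([358,215.5,70],176.6)
E
```

```text
blue rim rect [array([383.1, 284.2]), array([240.6, 156.4]), np.float64(86.4)] 718
red rim rect [array([ 362.6, -250.9]), array([156. , 214.8]), np.float64(5.4)] 660
t 52.27 pos [374.1 195.3 127.2] rot [-178.8   -1.4  176.2] w 33.4 F [ 0.5  0.3 -1.3]
shift tool [0.0159 0.0204 0.0571] turn -0.4 rows>= 1.5
```

Request:
{"api": "step_arm", "payload": {"motion": [[[0.008,0.01,0],0],[[0.008,0.01,0.01],0],[[0.001,0.001,0.015],0],[[0,0,0.015],0],[[0,0,0.012],0],[[0,0,0],0],[[0,0,0],0],[[0,0,0],0]]}}

```text
t: 52.93
position: [359.6, 213.8, 71.3]
ee_rot: [-178.6, -1.3, 176.1]
contact_force: [-0.5, 0.1, -2.0]
grip_width: 32.9
```

```bash
python3 - <<'E'
from h import *
goto([358,215.5,24.5],176.6)
s=arm.read_state();c=arm.capture("wrist");cv2.imwrite("pics/w13.png",c["pixels"])
E
```

```text
t 52.93 pos [359.6 213.8  71.3] rot [-178.6   -1.3  176.1] w 32.9 F [-0.5  0.1 -2. ]
shift tool [0.0007 0.0027 0.0468] turn -0.5 rows>= 1.1
```

View pics/w13.png

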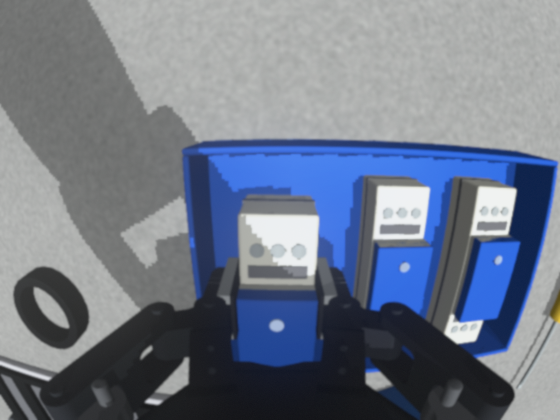

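The held module sits at px 277 over the free slot between the wall (190) and its neighbour (365). Lowering.

Request:
{"api": "step_arm", "payload": {"motion": [[[0,0.002,0.01],0],[[0,0,0.012],0],[[0,0,0.012],0],[[0,0,0.008],0],[[0,0,0],0],[[0,0,0],0],[[0,0,0],0],[[0,0,0],0]]}}

```text
t: 53.65
position: [362.7, 216.3, 30.9]
ee_rot: [-178.9, -0.9, 176.0]
contact_force: [-1.2, -0.4, -1.1]
grip_width: 33.0
```

```bash
python3 - <<'E'
from h import *
goto([358,215.5,23.5],176.6)
E
```

```text
t 53.65 pos [362.7 216.3  30.9] rot [-178.9   -0.9  176. ] w 33.0 F [-1.2 -0.4 -1.1]
shift tool [ 0.0045 -0.001   0.0075] turn -0.6 rows>= 0.2
```

Request:
{"api": "step_arm", "payload": {"motion": [[[0.003,-0.001,0.004],0],[[0,0,0.003],0],[[0,0,0.001],0],[[0,0,0],0],[[0,0,0],0],[[0,0,0],0],[[0,0,0],0],[[0,0,0],0]]}}

```text
t: 54.32
position: [360.9, 216.1, 24.3]
ee_rot: [-179.0, -0.6, 176.0]
contact_force: [0.3, -0.6, -1.3]
grip_width: 33.0
```

Request:
{"api": "step_arm", "payload": {"motion": [[[0,0,0.001],0],[[0,0,0],0],[[0,0,0],0],[[0,0,0],0],[[0,0,-0.01],0],[[0,0,-0.02],0],[[0,0,-0.03],0],[[0,0,-0.03],0]], "jaw": 0.6}}

```text
t: 54.98
position: [357.9, 215.6, 111.7]
ee_rot: [-178.7, -1.3, 176.0]
contact_force: [0.7, 1.0, -0.1]
grip_width: 51.3
```

Request:
{"api": "step_arm", "payload": {"motion": [[[0,0,-0.03],0],[[0,0,-0.03],0],[[0,0,-0.03],0],[[0,0,-0.03],0],[[0,0,0],0],[[0,0,0],0],[[0,0,0],0],[[0,0,0],0]]}}

```text
t: 55.65
position: [362.7, 219.3, 252.0]
ee_rot: [-179.2, -0.3, 176.0]
contact_force: [0.2, -0.7, -0.2]
grip_width: 51.1
```

Request:
{"api": "step_arm", "payload": {"motion": [[[0,-0.035,0],0],[[0,-0.035,0],0],[[0,-0.035,0],0],[[0,-0.035,0],0],[[0,-0.035,0],0],[[0,-0.035,0],0],[[0,0,0],0],[[0,0,0],0]]}}

```text
t: 56.32
position: [341.9, 1.7, 242.7]
ee_rot: [-179.0, -1.5, 176.2]
contact_force: [0.2, 0.4, 0.3]
grip_width: 51.4
```

```bash
python3 - <<'E'
from h import *
print(arm.read_state()["position"],arm.read_state()["contact_force"])
c=trays();cv2.imwrite("pics/t5.png",cv2.resize(c["pixels"][140:310,120:450],(800,412),interpolation=cv2.INTER_CUBIC))
s=arm.capture("scene");cv2.imwrite("pics/s5.png",cv2.resize(s["pixels"][130:350,110:390],(760,597),interpolation=cv2.INTER_CUBIC))
im=c["pixels"];hsv=cv2.cvtColor(im,cv2.COLOR_BGR2HSV);P=cloud(c)
# white shoulders in trays: heights
for n,y0,y1 in(("blue",150,430),("red",-430,-100)):
    m=((hsv[...,1]<60)&(hsv[...,2]>110)&(P[...,0]>280)&(P[...,0]<470)&(P[...,1]>y0)&(P[...,1]<y1)&(P[...,2]>20)).astype(np.uint8)
    for st,ce,r in blobs(m,8):
        print(n,ce.round(0),pix2plane(c,*r[0],40).round(0))
# handle height and bar height
k=redm(hsv).astype(bool);b=[x for x in blobs(k.astype(np.uint8),80)]
for st,ce,r in b: print(st,P[int(ce[1]),int(ce[0])].round(0))
E
```

```text
[341.93509494   1.67123316 242.7369742 ] [0.15100397 0.37185213 0.28175695]
blue rim rect [array([383.2, 284.4]), array([241.8, 156.3]), np.float64(86.6)] 1442
red rim rect [array([ 362.2, -250.8]), array([156.2, 216.9]), np.float64(5.4)] 634
blue [184. 249.] [440. 352.  40.]
blue [205. 249.] [436. 285.  40.]
blue [228. 249.] [434. 213.  40.]
blue [182. 279.] [347. 359.  40.]
blue [204. 279.] [345. 289.  40.]
blue [226. 279.] [343. 219.  40.]
red [368. 252.] [ 414. -234.   40.]
red [372. 281.] [ 322. -244.   40.]
[274 164  41   6 189] [674.   0. 161.]
[ 329  240   83   58 3509] [ 360. -232.   54.]
[522 374  10  12  83] [  21. -674.   99.]
```

View pics/t5.png

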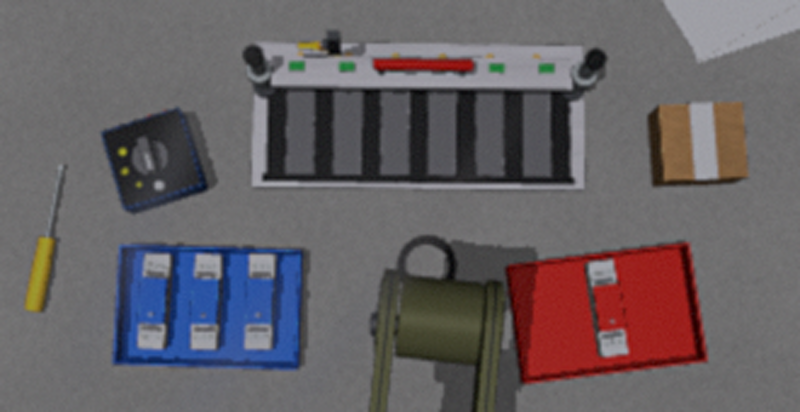

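View pics/s5.png

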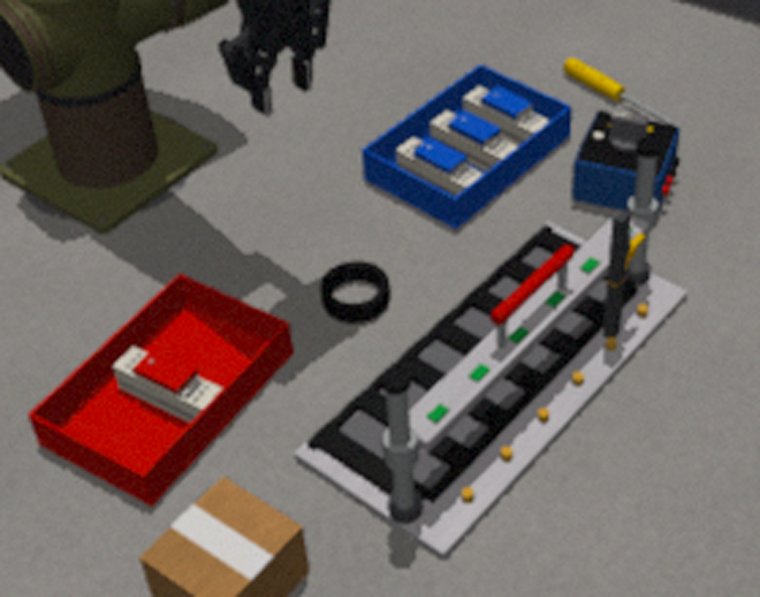

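Both views show three blue modules flat in the blue tray, one red in the red tray, an empty nest, the bar raised and the selector at OFF. The gripper is clear. Handing in.

```bash
python3 -c "
from station import arm
print(arm.sign_off())"
```

```text
the job is handed in; nothing more can be done
None
```

The job is done and handed in at about 56 s on the robot's clock; no verdict was reported.

- **Tester:** I turned the selector about 120° counterclockwise, from the third range to OFF. The wrist picture showed the pointer at the white dot, and the last top view still shows it there.
- **Contact bar:** I lifted the bar by its handle to about 52 mm and let it sink. After release it hung by itself. The last depth reading puts the handle at about 161 mm, which fits the first notch (expected 162 mm). I did not measure the bar's height more closely than that.
- **Modules:** Four were present. The three blue ones lie side by side on the blue tray floor at about y = -70, 0 and +70 mm from its centre, and the one red module lies in the middle of the red tray.
- **Red tray:** It was knocked about 45 mm aside while I was carrying the red module, so I measured it again before placing. My rim fit for it read off afterwards because its search window cut the tray short. The wrist and top pictures showed the module centred.
- **Carton, screwdriver and tape:** They looked unmoved in the last pictures. I did not measure their positions. The robot was touching nothing at the end.

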